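# Change the filter cartridges of a clinic air unit and reset its valve

## Robot

A 6-joint arm with a two-finger parallel gripper is mounted at the origin on the work surface. World frame = base frame: x ahead of the robot, y to its left, z up, the work surface at z = 0. Lengths are in m, angles in rad, forces in N, time in s.
With the tool pointing down it reaches from about 0.375 to 0.9 m from the base axis. Payload 3.1 kg.
Tool frame: the origin (TCP) lies midway between the tips of the shut fingers; the grasp point (between the pads) lies 19 mm behind it; x points along the fingers, z is the direction in which the jaws open and shut, and the axes are right-handed (so a half turn about x gives the same grasp; the last joint's range is limited). The gripper opens to 85 mm and grips with 20 to 120 N. Pads are 22 mm wide; open, the fingers measure 114 mm over their backs; the gripper's body (76 mm by 85 mm) begins 54 mm behind the grasp point. The pads swing forward as they close: fully open they stand 13 mm farther back than shut.
Start: joints at [1.111, 0.527, 1.433, -0, 1.181, -0.178], TCP at [0.173, 0.601, 0.231] pointing down, gripper open.
Joint ranges: [-3.08, 3.08], [-0.75, 2.2], [0.22, 2.44], [-1.43, 4.57], [0, 2.65], [-2.85, 2.85]. Speed limits (rad/s): [2.79, 2.79, 3.14, 3.14, 3.14, 3.14].

## Interface

Orientations are given as a unit quaternion [x, y, z, w].
In Python, from station import telemetry, optics, manip gives the robot as it stands.
- The arm moves only by the tool step_arm, never from a script. Its argument "commands" is a list of rows, each a list of 4 numbers: the shift along the tool's x, y, z in m, then the turn about the tool's x in rad. A call has 1 to 8 rows; each row is the pose to reach, as a shift and turn from the pose measured when the call began, along the tool's axes at that moment; what a row does not reach only later rows make up. A row lasts 1/12 s, in which the tool goes at most 41.7 mm and 7.16 degrees, less where a joint would pass 70% of its speed; a pose out of reach is approached as far as the arm can. A call with a gripper value outside its range is refused whole. "jaw" is the finger opening in m, from 0 to 0.0854, set as the call begins (left out, the last holds). The fingers move at their own pace and stop on an object; "grip_force" is the grip in N (left out, the last holds). Time passes only in rows, so rows that repeat a pose let the fingers close. It gives the time, the measured TCP pose, the force and the opening at its end, in the units of the state.
- telemetry.sense(): the state, without advancing time (a new reading comes with each control period).
- optics.snapshot(name): name is "side" or "top"; returns the picture (400x640x3 uint8, red, green, blue); there is no depth.
- optics.camera_params(name): a dict with "mtx" (3x3 intrinsics, pixels), "origin" and "attitude" of the camera in the world. Camera axes: x right, y down, z forward; pixel columns grow to the right and rows downward; lengths in m; the calibration is good to about 2 mm. A picture is of the moment at which its call begins. camera_params takes no time and is no camera call.
- manip.sign_off(): hands the job in, once; it reports no verdict.
The state is a dict: "t": time; "q": joint angles; "qd": joint speeds; "tau": joint torques, N m; "tcp_pos": TCP position; "tool_rot": TCP orientation; "force": force on the tool from outside, world axes, zero at the start; "ft_torque": the same for the moment, N m; "finger_gap": opening from 0.0 (shut) to 1.0 (fully open).
Only numpy, scipy, OpenCV 4.12 (cv2) and the standard library are available. Lean on these libraries where they do the work, as an engineer would, in place of code of your own. Each camera call takes 0.05 s, during which the arm holds its last target.

## Task

Shut the valve on the air filter unit, then lift each used cartridge out of its bay and put it in the steel tray, and press every fresh cartridge from around the blue drape fully home, flush with the deck, in a bay of its own (a bay may be left over). Keep the valve shut until they are all in, and only then set its lever half open, to 45 degrees over the long middle mark. Leave the jar, the tape roll and the finger clip where they are.

Things in the scene. Friction and masses are not known exactly. Their poses are not given: they have to be found in the camera images.
- unit: low air filter unit, 110 x 380 mm and 45 mm high, fixed to the table; origin on the table under its centre, x points away from the robot, y along its length. White deck with four bays at y = -60, 10, 80 and 150 mm; grey valve block with the ball valve at its right end (axis at x = 0, y = -135 mm).
- bay0 (a point): first bay from the valve: recess 74 x 50 mm (long side along the unit's x), mouth chamfered 4 mm. The point is where the centre of a cartridge's underside lies when fully home, 28 mm below the deck top (45 mm above the table). A stiff seal plate holds a cartridge 8 mm proud until pressed down with about 10 N, then stays down. Axes as the unit's.
- bay1 (a point): second bay from the valve: recess 74 x 50 mm (long side along the unit's x), mouth chamfered 4 mm. The point is where the centre of a cartridge's underside lies when fully home, 28 mm below the deck top (45 mm above the table). A stiff seal plate holds a cartridge 8 mm proud until pressed down with about 10 N, then stays down. Axes as the unit's.
- bay2 (a point): third bay from the valve: recess 74 x 50 mm (long side along the unit's x), mouth chamfered 4 mm. The point is where the centre of a cartridge's underside lies when fully home, 28 mm below the deck top (45 mm above the table). A stiff seal plate holds a cartridge 8 mm proud until pressed down with about 10 N, then stays down. Axes as the unit's.
- bay3 (a point): fourth bay from the valve: recess 74 x 50 mm (long side along the unit's x), mouth chamfered 4 mm. The point is where the centre of a cartridge's underside lies when fully home, 28 mm below the deck top (45 mm above the table). A stiff seal plate holds a cartridge 8 mm proud until pressed down with about 10 N, then stays down. Axes as the unit's.
- valve (a joint): valve opening angle in rad: 0 closed (lever points along the unit's -x, towards the robot), 0.785 half open (over the long middle mark), 1.571 fully open (lever along the unit's -y). Grows counter-clockwise seen from above; stiff, stays where it is left.
- valve_axis (a point): point on the valve's vertical axis at the lever's mid height, 79 mm above the table
- lever_grip (a point): point in the valve's steel lever, 75 mm from the axis, at its mid height; the lever is a bar 14 mm thick and 22 mm high that reaches 105 mm from the axis, its underside 23 mm above the deck top
- tray: fixed open steel tray for used cartridges, 110 (x) x 200 (y) mm, 40 mm high, walls and floor about 4 mm; origin: centre of its underside
- fresh0: fresh filter cartridge: white body 70 x 46 x 28 mm with a grey grip rib on top, 60 mm long, 12 mm thick, 28 mm high, running along the body's long (x) axis; 56 mm tall in all, about 120 g. Origin: centre of the underside, z up, x along the length; a half turn about z makes no difference. Lies upright on or beside the blue drape at the start; three or four are present.
- fresh1: fresh filter cartridge: white body 70 x 46 x 28 mm with a grey grip rib on top, 60 mm long, 12 mm thick, 28 mm high, running along the body's long (x) axis; 56 mm tall in all, about 120 g. Origin: centre of the underside, z up, x along the length; a half turn about z makes no difference. Lies upright on or beside the blue drape at the start; three or four are present.
- fresh2: fresh filter cartridge: white body 70 x 46 x 28 mm with a grey grip rib on top, 60 mm long, 12 mm thick, 28 mm high, running along the body's long (x) axis; 56 mm tall in all, about 120 g. Origin: centre of the underside, z up, x along the length; a half turn about z makes no difference. Lies upright on or beside the blue drape at the start; three or four are present.
- fresh3: fresh filter cartridge: white body 70 x 46 x 28 mm with a grey grip rib on top, 60 mm long, 12 mm thick, 28 mm high, running along the body's long (x) axis; 56 mm tall in all, about 120 g. Origin: centre of the underside, z up, x along the length; a half turn about z makes no difference. Lies upright on or beside the blue drape at the start; three or four are present.
- used0: used filter cartridge: white body 70 x 46 x 28 mm with a grey grip rib on top, 60 mm long, 12 mm thick, 28 mm high, running along the body's long (x) axis; 56 mm tall in all, about 120 g. Origin: centre of the underside, z up, x along the length; a half turn about z makes no difference. Stands in a bay at the start, 8 mm proud; one or two are present.
- used1: used filter cartridge: white body 70 x 46 x 28 mm with a grey grip rib on top, 60 mm long, 12 mm thick, 28 mm high, running along the body's long (x) axis; 56 mm tall in all, about 120 g. Origin: centre of the underside, z up, x along the length; a half turn about z makes no difference. Stands in a bay at the start, 8 mm proud; one or two are present.
- used2: used filter cartridge: white body 70 x 46 x 28 mm with a grey grip rib on top, 60 mm long, 12 mm thick, 28 mm high, running along the body's long (x) axis; 56 mm tall in all, about 120 g. Origin: centre of the underside, z up, x along the length; a half turn about z makes no difference. Stands in a bay at the start, 8 mm proud; one or two are present.
- used3: used filter cartridge: white body 70 x 46 x 28 mm with a grey grip rib on top, 60 mm long, 12 mm thick, 28 mm high, running along the body's long (x) axis; 56 mm tall in all, about 120 g. Origin: centre of the underside, z up, x along the length; a half turn about z makes no difference. Stands in a bay at the start, 8 mm proud; one or two are present.
- jar: white jar, 60 mm wide, 62 mm high, bystander; origin under its centre
- tape: roll of paper tape lying flat, 76 mm wide, 25 mm high, bystander; origin under its centre
- oximeter: small finger clip box, 62 x 36 x 32 mm, bystander; origin under its centre

How it is judged:
By the outcome, as a careful person would: the job done as asked, in the order asked, and still so for the second after the job is handed in, with the robot touching nothing.
Of fresh0, fresh1, fresh2, fresh3 only 3 to 4 are there at a start; the rules pass over those that are not, and their reading is None.
Of used0, used1, used2, used3 only 1 to 2 are there at a start; the rules pass over those that are not, and their reading is None.
At some moment in a run one of fresh0, fresh1, fresh2, fresh3 may be knocked a few centimetres aside while the robot is not near it.
It also fails if it takes over 210 s, if anything falls off the work surface, if the arm or the gripper's body presses on something with over 40 N, if the wrist force passes 120 N, or if a joint passes its speed limit or range.

## Working session

There is one attempt and no reset: what is moved stays moved. The work goes in short steps, Python scripts to look and compute and a tool call to move; the robot and the scene stay as the last step left them, time stands still between calls to the robot, and variables do not carry over. Pictures are saved under pics/ and viewed, and the job is handed in when it is done.

Besides the shell and the picture viewer there is one more tool, called after "Emit:" in YAML: its name, and indented under it one key for each argument. step_arm: Moves the arm, as the interface text tells. Its arguments: {"type":"object","properties":{"commands":{"type":"array","items":{"type":"array","items":{"type":"number"}}},"jaw":{"type":"number"},"grip_force":{"type":"number"}},"required":["commands"]}

```bash
ls; mkdir -p pics
python3 - <<'E'
from station import telemetry, optics
import cv2
print(telemetry.sense())
for n in("side","top"):
    im=optics.snapshot(n); cv2.imwrite(f"pics/{n}0.png",im[:,:,::-1]); print(n,optics.camera_params(n))
E
```

```text
pics
{'t': 0.0, 'q': array([ 1.11154248e+00,  5.28491885e-01,  1.43392597e+00, -7.02667082e-06,
        1.18142533e+00, -1.78505427e-01]), 'qd': array([ 0.00093916, -0.00010874,  0.00043399, -0.00192268,  0.00094993,
       -0.00017155]), 'tau': array([ 2.10742459e-03, -4.42339754e+01, -1.78032660e+01, -2.06795681e-05,
        8.32743739e-03,  2.51570391e-06]), 'tcp_pos': array([0.17281624, 0.59986479, 0.23031031]), 'tool_rot': array([-0.42548545,  0.56574738,  0.42476558,  0.56432813]), 'force': array([-0.60192042, -0.28309129,  0.23040939]), 'ft_torque': array([ 0.02574914,  0.0268144 , -0.01686429]), 'finger_gap': 0.9994823391447193}
side {'mtx': array([[423.17411571,   0.        , 314.55857318],
       [  0.        , 423.17411571, 198.63698072],
       [  0.        ,   0.        ,   1.        ]]), 'origin': array([ 0.26039252, -0.77401827,  0.76242331]), 'attitude': array([ 0.89582156, -0.18874728,  0.07321836, -0.39562262])}
top {'mtx': array([[412.59564174,   0.        , 322.22721507],
       [  0.        , 412.59564174, 198.85320064],
       [  0.        ,   0.        ,   1.        ]]), 'origin': array([ 0.41506142, -0.0904595 ,  1.1178288 ]), 'attitude': array([-0.70129078,  0.71042875, -0.03774309,  0.04536172])}
```

View pics/side0.png

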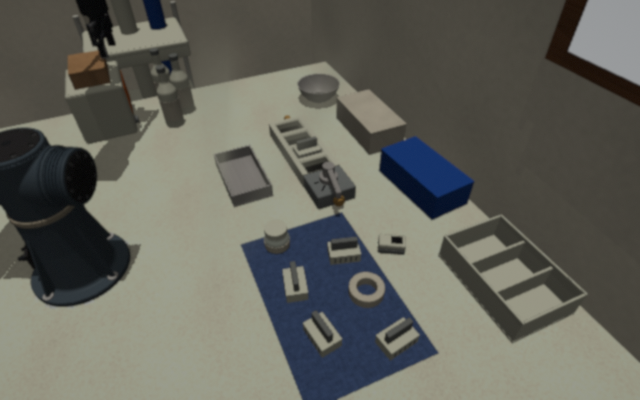

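View pics/top0.png

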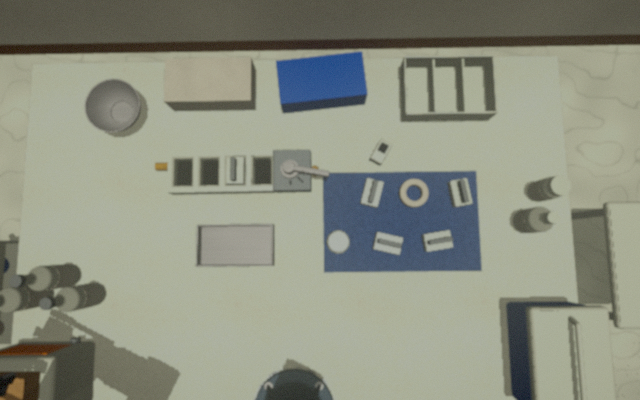

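```bash
cat > h.py <<'E'
import numpy as np, cv2
from scipy.spatial.transform import Rotation as R
from station import telemetry, optics
def cam(n):
    c=optics.camera_params(n); return c["mtx"],np.array(c["origin"]),R.from_quat(c["attitude"]).as_matrix()
def px2w(n,u,v,z):
    K,o,A=cam(n); d=A@np.linalg.solve(K,np.array([u,v,1.])); return o+d*(z-o[2])/d[2]
def w2px(n,p):
    K,o,A=cam(n); q=K@(A.T@(np.array(p)-o)); return q[:2]/q[2]
def crop(n,x0,y0,x1,y1,s,f,im=None,gain=1.8):
    im=optics.snapshot(n) if im is None else im
    c=cv2.resize(im[y0:y1,x0:x1],None,fx=s,fy=s,interpolation=cv2.INTER_CUBIC)
    c=np.clip(c*gain,0,255).astype(np.uint8)[:,:,::-1].copy()
    for u in range((x0+9)//10*10,x1,10):
        cv2.line(c,((u-x0)*s,0),((u-x0)*s,6 if u%50 else 14),(0,0,255),1)
        if u%20==0: cv2.putText(c,str(u),((u-x0)*s-10,24),0,.35,(0,0,255),1)
    for v in range((y0+9)//10*10,y1,10):
        cv2.line(c,(0,(v-y0)*s),(6,(v-y0)*s),(0,0,255),1)
        if v%20==0: cv2.putText(c,str(v),(8,(v-y0)*s+4),0,.35,(0,0,255),1)
    cv2.imwrite("pics/"+f,c)
E
python3 - <<'E'
from h import *
a=cv2.imread("pics/top0.png")[:,:,::-1]
crop("top",150,140,340,275,4,"t1.png",a); crop("top",320,130,490,275,4,"t2.png",a)
E
```

```text
(no output)
```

View pics/t1.png

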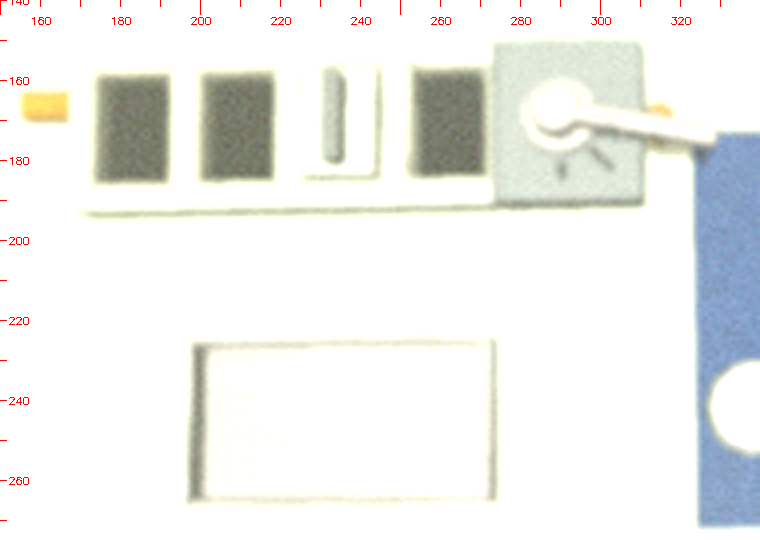

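View pics/t2.png

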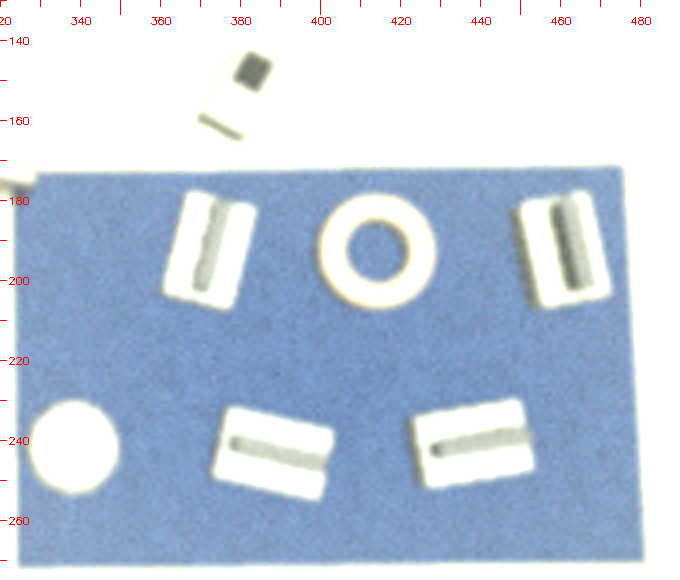

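Run:
```python
from h import *
a=cv2.imread("pics/top0.png")[:,:,::-1]
g=cv2.cvtColor(np.ascontiguousarray(a),cv2.COLOR_RGB2GRAY).astype(float)
big=cv2.resize(g,None,fx=8,fy=8,interpolation=cv2.INTER_CUBIC)
def rect(x0,y0,x1,y1,th,z,inv=True,n="top",mn=100,big=big):
    c=big[y0*8:y1*8,x0*8:x1*8]
    m=((c<th) if inv else (c>th)).astype(np.uint8)
    cs,_=cv2.findContours(m,cv2.RETR_EXTERNAL,cv2.CHAIN_APPROX_NONE)
    k=max(cs,key=cv2.contourArea); 
    pts=(k[:,0,:]+.5)/8-.5+[x0,y0]
    W=np.array([px2w(n,u,v,z)[:2] for u,v in pts])*1000
    r=cv2.minAreaRect(W.astype(np.float32)); return r
print(g[170,165:330].astype(int)); 
for b in [(172,155,197,190),(198,155,221,190),(249,155,272.5,190)]:
    b=[int(q) for q in b]
    print(b,rect(*b,85,0.043))
print(g[185:205,375].astype(int), g[240,365:460].astype(int))
hsv=cv2.cvtColor(np.ascontiguousarray(a),cv2.COLOR_RGB2HSV)
print(hsv[240,365:460:3,:].tolist())
```

```text
[124 128 148 165 170 171 167 155 138 113  87  82  74  67  64  66  69  69
  65  65  66  66  67  65  69  71  89 121 156 170 174 172 169 156 138 114
  88  85  71  68  66  70  65  66  61  68  69  70  66  66  68  62  81 115
 149 168 174 174 171 163 161 163 170 170 156 134 119 121 111  96  99 130
 165 172 174 175 172 163 138 115 127 153 169 172 174 168 154 134 110  92
  73  68  68  68  64  66  68  64  66  66  67  64  66  67  68  83 115 128
 125 125 128 127 128 130 131 141 147 145 139 141 143 152 154 158 155 154
 147 132 119 114 118 122 128 133 135 139 140 135 141 147 150 152 153 154
 156 151 156 152 152 149 147 147 148 148 148 154 147 151 153 153 155 157
 156 161 168]
[172, 155, 197, 190] ((619.1573486328125, 288.64739990234375), (67.09749603271484, 42.74079132080078), 0.0016650274628773332)
[198, 155, 221, 190] ((619.2341918945312, 219.11807250976562), (66.57511138916016, 42.55617141723633), 0.08325188606977463)
[249, 155, 272, 190] ((619.9562377929688, 78.91527557373047), (66.80011749267578, 42.875484466552734), 0.5390382409095764)
[116 124 124 129 132 136 142 146 151 158 158 164 168 170
[... 204 characters left out ...]
1  82  86  88  88  88  85  81  86  84  81
  87  82  74  73  91 129 155 158 142 132 120 115 118 116 117 112 115 114
 116 116 115 115 116 118 118 115 119 118 116 121 122 123 124 105  96  84
  78  85  85  85  85]
[[107, 94, 109], [110, 93, 112], [109, 90, 108], [95, 16, 95], [53, 19, 120], [50, 19, 120], [38, 16, 126], [45, 15, 136], [47, 15, 154], [48, 15, 165], [48, 15, 172], [45, 20, 177], [50, 18, 171], [106, 92, 105], [110, 89, 109], [108, 95, 113], [108, 92, 114], [110, 90, 113], [107, 87, 111], [104, 41, 80], [37, 21, 157], [41, 21, 134], [40, 19, 120], [40, 14, 113], [30, 22, 117], [40, 20, 117], [40, 19, 120], [37, 19, 120], [41, 23, 124], [98, 19, 109], [109, 92, 103], [110, 83, 110]]
```

```bash
cat >> h.py <<'E'
from scipy.optimize import minimize
S=8
def box(cx,cy,yaw,lx,ly,z0,z1):
    c,s=np.cos(yaw),np.sin(yaw); P=[]
    for z in(z0,z1):
        for a in(-1,1):
            for b in(-1,1):
                P.append([cx+c*a*lx/2-s*b*ly/2,cy+s*a*lx/2+c*b*ly/2,z])
    return np.array(P)
def sil(n,p,x0,y0,w,h,zb=0.001):
    m=np.zeros((h*S,w*S),np.uint8)
    for lx,ly,a,b in((.07,.046,0,.028),(.06,.012,.028,.056)):
        q=np.array([w2px(n,v) for v in box(*p,lx,ly,zb+a,zb+b)])
        q=((q-[x0,y0]+.5)*S*16).astype(np.int32)
        cv2.fillConvexPoly(m,cv2.convexHull(q),255,shift=4)
    return cv2.resize(m,(w,h),interpolation=cv2.INTER_AREA).astype(float)/255
def drape_mask(im):
    hsv=cv2.cvtColor(np.ascontiguousarray(im),cv2.COLOR_RGB2HSV).astype(float)
    f=im.astype(float); r=f[:,:,0]/np.maximum(f[:,:,2],1)   # blue drape r/b low
    return r
def fitfresh(n,im,u,v,yaw=0,half=26,zb=0.001):
    r=drape_mask(im); x0,y0=int(u)-half,int(v)-half
    c=r[y0:y0+2*half,x0:x0+2*half]
    m=np.clip((c-0.69)/(1.0-.69),0,1)
    p0=px2w(n,u,v,.028)[:2]
    best=None
    for yw in (np.arange(6)*np.pi/6 if yaw is None else [yaw]):
        f=lambda q:np.mean((sil(n,(q[0]/100,q[1]/100,q[2]/10),x0,y0,2*half,2*half,zb)-m)**2)
        s=minimize(f,[p0[0]*100,p0[1]*100,yw*10],method="Nelder-Mead",options=dict(initial_simplex=[[p0[0]*100,p0[1]*100,yw*10],[p0[0]*100+1,p0[1]*100,yw*10],[p0[0]*100,p0[1]*100+1,yw*10],[p0[0]*100,p0[1]*100,yw*10+3]],maxiter=120,xatol=.01,fatol=1e-6))
        if best is None or s.fun<best.fun:best=s
    q=best.x; return np.array([q[0]/100,q[1]/100,(q[2]/10+np.pi/2)%np.pi-np.pi/2]),best.fun
def tool():
    s=telemetry.sense(); M=R.from_quat(s["tool_rot"]).as_matrix(); return s,M
def go(x,y,z,zyaw=None):
    """shift in tool axes to world xyz; zyaw: wanted world heading of tool z (mod pi)"""
    s,M=tool(); d=M.T@(np.array([x,y,z])-s["tcp_pos"])
    t=0
    if zyaw is not None:
        cur=np.arctan2(M[1,2],M[0,2]); dy=(zyaw-cur+np.pi/2)%np.pi-np.pi/2
        t=-dy  # tool x points down
    print("shift",d.round(4),"turn",round(t,3),"alt",round(t-np.sign(t)*np.pi,3),"tilt",M[:,0].round(3),"q6",round(s["q"][5],2))
E
python3 - <<'E'
from h import *
import time
for n,L in(("top",[(372,192),(461,192),(388,243),(438,241)]),("side",[(344,249),(398,337),(295,283),(322,332)])):
    im=cv2.imread(f"pics/{n}0.png")[:,:,::-1]
    r=drape_mask(im)
    if n=="top": print(r[243,365:410:2].round(2))
    for u,v in L:
        print(n,fitfresh(n,im,u,v,None))
s,M=tool(); print(M.round(3))
E
```

```text
[0.62 0.63 0.66 0.64 0.9  1.04 1.01 1.05 1.04 1.03 1.02 1.04 1.05 1.03
 1.04 1.04 1.03 1.05 0.98 0.71 0.6  0.61 0.62]Traceback (most recent call last):
  File "<stdin>", line 8, in <module>
  File "h.py", line 49, in fitfresh
    s=minimize(f,[p0[0]*100,p0[1]*100,yw*10],method="Nelder-Mead",options=dict(initial_simplex=[[p0[0]*100,p0[1]*100,yw*10],[p0[0]*100+1,p0[1]*100,yw*10],[p0[0]*100,p0[1]*100+1,yw*10],[p0[0]*100,p0[1]*100,yw*10+3]],maxiter=120,xatol=.01,fatol=1e-6))
    res = _minimize_neldermead(fun, x0, args, callback, bounds=bounds,
                               **options)
    fxc = func(xc)
    fx = function(np.copy(x), *(wrapper_args + args))
  File "h.py", line 48, in <lambda>
    f=lambda q:np.mean((sil(n,(q[0]/100,q[1]/100,q[2]/10),x0,y0,2*half,2*half,zb)-m)**2)
                        ~~~^^^^^^^^^^^^^^^^^^^^^^^^^^^^^^^^^^^^^^^^^^^^^^^^^^^^^^
  File "h.py", line 33, in sil
    q=np.array([w2px(n,v) for v in box(*p,lx,ly,zb+a,zb+b)])
                ~~~~^^^^^
  File "h.py", line 9, in w2px
    K,o,A=cam(n); q=K@(A.T@(np.array(p)-o)); return q[:2]/q[2]
          ~~~^^^
  File "h.py", line 5, in cam
    c=optics.camera_params(n); return c["mtx"],np.array(c["origin"]),R.from_quat(c["attitude"]).as_matrix()
ValueError: time passes only in moves, steps and waits
```

```bash
python3 - <<'E'
t=open("h.py").read()
t=t.replace('def cam(n):\n','import functools\n@functools.lru_cache(None)\ndef cam(n):\n')
t=t.replace("    p0=px2w(n,u,v,.028)[:2]\n","""    k,lab=cv2.connectedComponents((m>.5).astype(np.uint8)); l=lab[half-4:half+5,half-4:half+5].ravel(); l=np.bincount(l[l>0]).argmax()
    m=m*cv2.dilate((lab==l).astype(np.uint8),np.ones((3,3)))
    p0=px2w(n,u,v,.028)[:2]
""")
open("h.py","w").write(t)
E
python3 - <<'E'
from h import *
for n,L in(("top",[(372,192),(461,192),(388,243),(438,241)]),("side",[(344,249),(398,337),(295,283),(322,332)])):
    im=cv2.imread(f"pics/{n}0.png")[:,:,::-1]
    for u,v in L:
        print(n,fitfresh(n,im,u,v,None))
s,M=tool(); print(M.round(3))
E
```

```text
top (array([ 0.56129174, -0.21191729, -0.26748621]), np.float64(0.005192180885607214))
top (array([ 0.55818219, -0.44855001,  0.15559344]), np.float64(0.0048513881694432475))
top (array([ 0.42538678, -0.25045892,  1.32874569]), np.float64(0.005236892683543183))
top (array([ 0.43058582, -0.3818389 , -1.41328305]), np.float64(0.007083417045992984))
side (array([ 0.56048125, -0.21235423, -0.26544451]), np.float64(0.1293095777348528))
side (array([ 0.55770648, -0.44751457,  0.17098967]), np.float64(0.007401965785779969))
side (array([ 0.42508203, -0.25024367,  1.3405744 ]), np.float64(0.006834664001443482))
side (array([ 0.43055004, -0.38124665, -1.42674293]), np.float64(0.006544469172855266))
[[-0.001 -0.961  0.277]
 [-0.002  0.277  0.961]
 [-1.     0.    -0.002]]
```

```bash
cat >> h.py <<'E'
UC=np.array([.6195,.1389]); UY=.0038
def unit(x,y,z):
    c,s=np.cos(UY),np.sin(UY); return np.array([UC[0]+c*x-s*y,UC[1]+s*x+c*y,z])
def overlay(n,im,x0,y0,x1,y1,s,f,ang=None):
    c=cv2.resize(im[y0:y1,x0:x1],None,fx=s,fy=s,interpolation=cv2.INTER_CUBIC)[:,:,::-1].copy()
    def poly(P,col):
        q=np.array([w2px(n,p) for p in P]); q=((q-[x0,y0]+.5)*s).astype(int); cv2.polylines(c,[q.reshape(-1,1,2)],True,col,1)
    for y in(-.06,.01,.08,.15):
        poly([unit(a*.037,y+b*.025,.045) for a,b in((-1,-1),(1,-1),(1,1),(-1,1))],(0,0,255))
    poly([unit(a*.055,b*.19,.045) for a,b in((-1,-1),(1,-1),(1,1),(-1,1))],(0,255,0))
    if ang is not None:
        d=np.array([-np.cos(ang),-np.sin(ang)]); nn=np.array([-d[1],d[0]])
        poly([unit(*(np.array([0,-.135])+d*a+nn*b),.090) for a,b in((0,-.007),(.105,-.007),(.105,.007),(0,.007))],(255,0,255))
    cv2.imwrite("pics/"+f,c)
E
python3 - <<'E'
from h import *
a=cv2.imread("pics/top0.png")[:,:,::-1]; overlay("top",a,160,140,340,210,4,"o1.png",1.42)
a=cv2.imread("pics/side0.png")[:,:,::-1]; overlay("side",a,255,105,365,225,5,"o2.png",1.42)
E
```

```text
(no output)
```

View pics/o1.png

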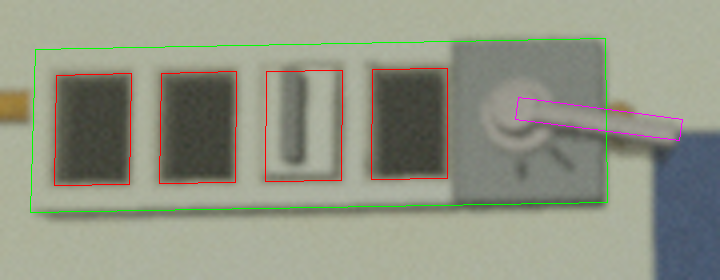

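View pics/o2.png

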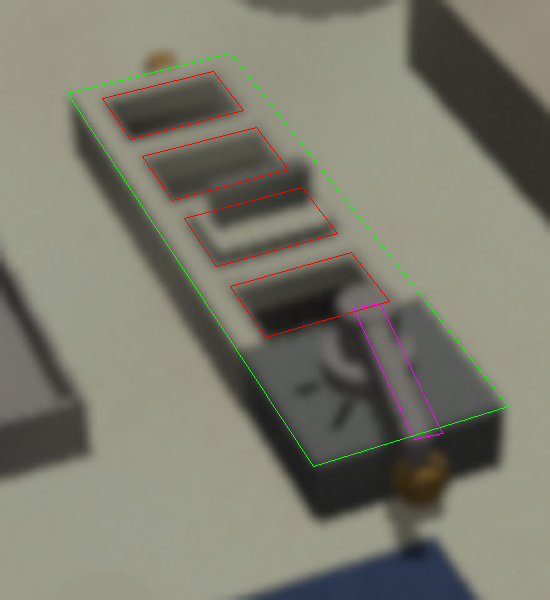

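Run:
```python
from h import *
a=cv2.imread("pics/top0.png")[:,:,::-1]; overlay("top",a,265,145,340,200,10,"o3.png",1.40)
a=cv2.imread("pics/side0.png")[:,:,::-1]; overlay("side",a,300,150,360,215,9,"o4.png",1.40)
```

```text
(no output)
```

View pics/o3.png

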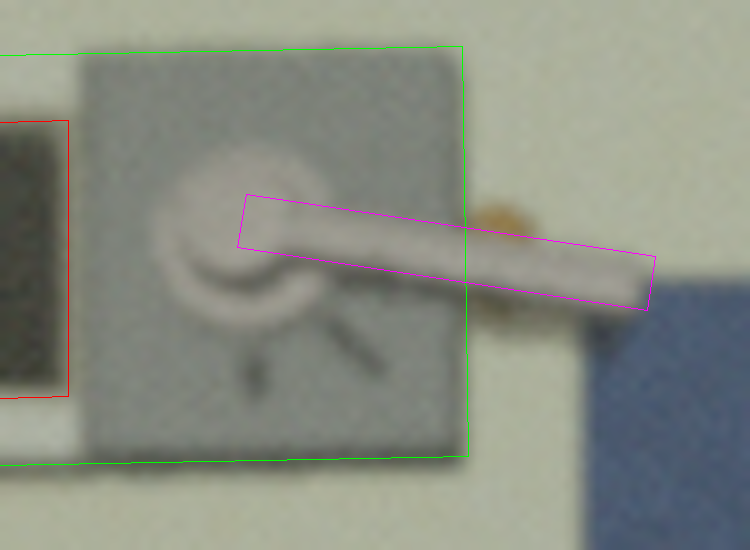

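View pics/o4.png

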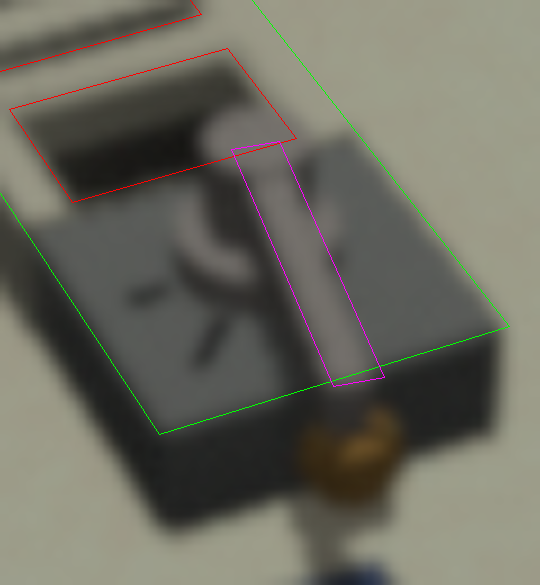

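Run:
```python
from h import *
go(.607,-.070,.15,-.167)
```

```text
shift [ 0.0812 -0.6028 -0.5233] turn 1.457 alt -1.685 tilt [-0.001 -0.002 -1.   ] q6 -0.18
```

Emit:
step_arm:
  commands:
    - [0.04, -0.603, -0.523, 1.457]
    - [0.04, -0.603, -0.523, 1.457]
    - [0.04, -0.603, -0.523, 1.457]
    - [0.04, -0.603, -0.523, 1.457]
    - [0.04, -0.603, -0.523, 1.457]
    - [0.04, -0.603, -0.523, 1.457]
    - [0.04, -0.603, -0.523, 1.457]
    - [0.04, -0.603, -0.523, 1.457]
  jaw: 0.05
  grip_force: 60

```text
t: 0.77
tcp_pos: [0.3545, 0.3192, 0.2144]
tool_rot: [-0.101, 0.7, 0.1, 0.7]
force: [0.9, 0.4, -0.0]
finger_gap: 0.59
```

Run:
```python
from h import *
go(.607,-.070,.15,-.167)
```

```text
shift [ 0.0648 -0.4443  0.1332] turn 0.451 alt -2.69 tilt [-0.001 -0.002 -1.   ] q6 0.22
```

Emit:
step_arm:
  commands:
    - [0.03, -0.444, 0.133, 0.451]
    - [0.03, -0.444, 0.133, 0.451]
    - [0.03, -0.444, 0.133, 0.451]
    - [0.03, -0.444, 0.133, 0.451]
    - [0.03, -0.444, 0.133, 0.451]
    - [0.03, -0.444, 0.133, 0.451]
    - [0.03, -0.444, 0.133, 0.451]
    - [0.03, -0.444, 0.133, 0.451]

```text
t: 1.43
tcp_pos: [0.5352, 0.0397, 0.1929]
tool_rot: [0.059, 0.705, -0.06, 0.704]
force: [0.8, 1.4, 0.1]
finger_gap: 0.582
```

Run:
```python
from h import *
go(.607,-.070,.12,-.167)
```

```text
shift [ 0.073  -0.0961  0.0892] turn -0.0 alt 3.141 tilt [-0.001 -0.001 -1.   ] q6 0.03
```

Emit:
step_arm:
  commands:
    - [0.0, -0.096, 0.089, 0]
    - [0.02, -0.096, 0.089, 0]
    - [0.05, -0.096, 0.089, 0]
    - [0.073, -0.096, 0.089, 0]
    - [0.073, -0.096, 0.089, 0]
    - [0.073, -0.096, 0.089, 0]

```text
t: 1.93
tcp_pos: [0.6045, -0.0702, 0.1161]
tool_rot: [0.06, 0.708, -0.06, 0.701]
force: [0.6, 0.7, -0.0]
finger_gap: 0.588
```

Run:
```python
from h import *
go(.607,-.070,.062,-.167)
a=optics.snapshot("side");crop("side",270,110,390,240,5,"s1.png",a); a=optics.snapshot("top");crop("top",250,120,350,220,6,"s1t.png",a,1.2)
```

```text
shift [0.0541 0.0006 0.003 ] turn -0.002 alt 3.139 tilt [-0.01   0.001 -1.   ] q6 -0.13
```

View pics/s1.png

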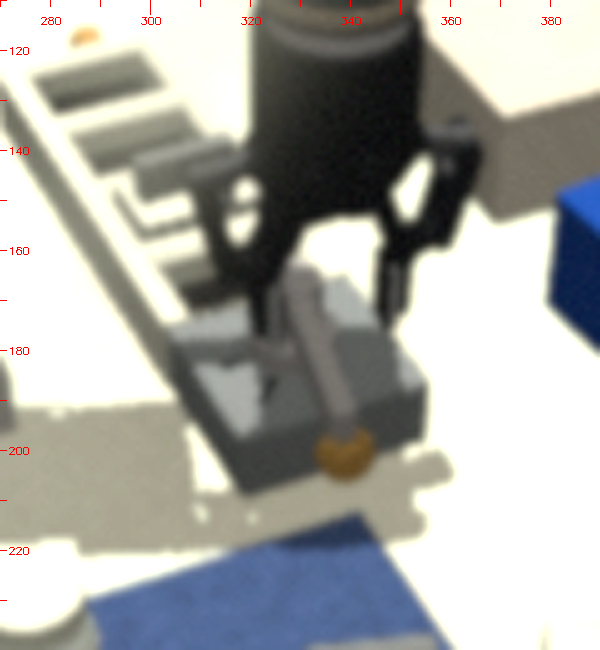

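Emit:
step_arm:
  commands:
    - [0.027, 0.0, 0.003, 0]
    - [0.054, 0, 0.003, 0]
    - [0.054, 0, 0.003, 0]
    - [0.054, 0, 0.003, 0]

```text
t: 2.37
tcp_pos: [0.6089, -0.0683, 0.0679]
tool_rot: [0.058, 0.705, -0.059, 0.704]
force: [-0.0, 0.6, 0.7]
finger_gap: 0.581
```

Emit:
step_arm:
  commands:
    - [0, 0, 0, 0]
    - [0, 0, 0, 0]
    - [0, 0, 0, 0]
    - [0, 0, 0, 0]
    - [0, 0, 0, 0]
  jaw: 0.0
  grip_force: 50

```text
t: 2.78
tcp_pos: [0.6096, -0.0682, 0.0704]
tool_rot: [0.057, 0.705, -0.058, 0.705]
force: [-0.8, 1.0, 7.9]
finger_gap: 0.149
```

Run:
```python
from h import *
s,M=tool();print(s["tcp_pos"],s["force"],s["finger_gap"],np.arctan2(M[1,2],M[0,2]),M.round(3).tolist())
go(.607,-.070,.062,-.167)
ax=unit(0,-.135,0)[:2]; print(ax)
# arc rows from current
p=s["tcp_pos"]; v=p[:2]-ax; r=np.hypot(*v); th0=np.arctan2(v[1],v[0]);print("r",r,"angle open",th0+np.pi-UY)
for d in np.arange(.1,.85,.1):
    a=th0-d; w=np.r_[ax+r*np.array([np.cos(a),np.sin(a)]),p[2]]-p
    print((M.T@w).round(4),d)
```

```text
[ 0.60955479 -0.06815892  0.07037802] [-0.82388628  1.01730809  7.88354485] 0.14869423249332372 -0.16404948633507638 [[0.0, 0.163, 0.987], [-0.001, 0.987, -0.163], [-1.0, -0.001, 0.001]]
shift [ 0.0084 -0.0022 -0.0022] turn 0.003 alt -3.139 tilt [ 0.    -0.001 -1.   ] q6 -0.13
[0.620013   0.00390097]
r 0.07281485516177999 angle open 1.4228705326196085
[-0.      0.0002 -0.0073] 0.1
[-0.      0.0012 -0.0145] 0.2
[-0.      0.0028 -0.0216] 0.30000000000000004
[-0.      0.0052 -0.0285] 0.4
[-0.      0.0082 -0.0351] 0.5
[-0.      0.0119 -0.0414] 0.6
[-0.      0.0162 -0.0472] 0.7000000000000001
[-0.0001  0.021  -0.0527] 0.8
```

Emit:
step_arm:
  commands:
    - [0, 0, 0, 0]
    - [0, 0, 0, 0]
    - [0.008, -0.002, -0.001, 0]
    - [0.008, -0.002, -0.001, 0]
    - [0.008, -0.002, -0.001, 0]
    - [0.008, -0.002, -0.001, 0]
  jaw: 0.04

```text
t: 3.28
tcp_pos: [0.6079, -0.07, 0.0618]
tool_rot: [0.058, 0.705, -0.058, 0.705]
force: [0.1, -0.8, -0.5]
finger_gap: 0.47
```

Emit:
step_arm:
  commands:
    - [0, 0, 0, 0]
    - [0, 0, 0, 0]
    - [0, 0, 0, 0]
    - [0, 0, 0, 0]
    - [0, 0, 0, 0]
  jaw: 0.0

```text
t: 3.7
tcp_pos: [0.6083, -0.0702, 0.0618]
tool_rot: [0.058, 0.705, -0.059, 0.705]
force: [1.5, 0.1, -1.3]
finger_gap: 0.155
```

```bash
cat >> h.py <<'E'
def arc(dmax,sgn=-1,step=.1):
    s,M=tool();print(s["tcp_pos"].round(4),s["force"].round(1),round(s["finger_gap"],3),"head",np.arctan2(M[1,2],M[0,2]).round(3))
    ax=unit(0,-.135,0)[:2]
    p=s["tcp_pos"]; v=p[:2]-ax; r=np.hypot(*v); th0=np.arctan2(v[1],v[0]);print("r",r.round(4),"angle open",(th0+np.pi-UY).round(3))
    for d in np.arange(step,dmax+1e-6,step):
        a=th0+sgn*d; w=np.r_[ax+r*np.array([np.cos(a),np.sin(a)]),p[2]]-p
        print((M.T@w).round(4),round(-sgn*d,3))
E
python3 -c "
from h import *
arc(.8)"
```

```text
[ 0.6083 -0.0702  0.0618] [ 1.5  0.1 -1.3] 0.155 head -0.165
r 0.075 angle open 1.41
[-0.      0.0003 -0.0075] 0.1
[-0.      0.0014 -0.0149] 0.2
[-0.      0.0032 -0.0222] 0.3
[-0.      0.0057 -0.0293] 0.4
[-0.      0.0089 -0.036 ] 0.5
[-0.      0.0128 -0.0425] 0.6
[-0.      0.0173 -0.0485] 0.7
[-0.      0.0223 -0.054 ] 0.8
```

Emit:
step_arm:
  commands:
    - [0, 0.0003, -0.0075, 0.1]
    - [0, 0.0014, -0.015, 0.2]
    - [0, 0.0032, -0.022, 0.3]
    - [0, 0.0057, -0.029, 0.4]
    - [0, 0.009, -0.036, 0.5]
    - [0, 0.013, -0.0425, 0.6]
    - [0, 0.0173, -0.0485, 0.7]
    - [0, 0.0173, -0.0485, 0.7]
  grip_force: 80

```text
t: 4.37
tcp_pos: [0.5623, -0.0439, 0.0619]
tool_rot: [0.296, 0.642, -0.297, 0.642]
force: [-0.4, 1.1, -1.2]
finger_gap: 0.147
```

```bash
python3 -c "
from h import *
arc(.8)"
```

```text
[ 0.5623 -0.0439  0.0619] [-0.4  1.1 -1.2] 0.147 head -0.866
r 0.075 angle open 0.688
[ 0.      0.0005 -0.0075] 0.1
[ 0.      0.0017 -0.0149] 0.2
[-0.      0.0036 -0.0221] 0.3
[-0.      0.0063 -0.0291] 0.4
[-0.      0.0096 -0.0358] 0.5
[-0.      0.0136 -0.0422] 0.6
[-0.      0.0182 -0.0481] 0.7
[-0.      0.0234 -0.0535] 0.8
```

Emit:
step_arm:
  commands:
    - [0, 0.0005, -0.0075, 0.1]
    - [0, 0.0017, -0.015, 0.2]
    - [0, 0.0036, -0.022, 0.3]
    - [0, 0.0063, -0.029, 0.4]
    - [0, 0.0096, -0.036, 0.5]
    - [0, 0.0136, -0.042, 0.6]
    - [0, 0.0182, -0.0481, 0.7]
    - [0, 0.0182, -0.0481, 0.7]

```text
t: 5.03
tcp_pos: [0.5441, 0.0054, 0.0619]
tool_rot: [0.497, 0.503, -0.499, 0.501]
force: [-2.5, 2.1, 1.5]
finger_gap: 0.146
```

```bash
python3 -c "
from h import *
arc(.1,-1,.02)
a=optics.snapshot('side');crop('side',270,110,390,240,5,'s2.png',a)"
```

```text
[0.5441 0.0054 0.0619] [-2.5  2.1  1.5] 0.146 head -1.563
r 0.0759 angle open 6.26
[-0.      0.0001 -0.0015] 0.02
[-0.      0.0001 -0.003 ] 0.04
[-0.      0.0003 -0.0045] 0.06
[-0.      0.0004 -0.0061] 0.08
[-0.      0.0006 -0.0076] 0.1
```

View pics/s2.png

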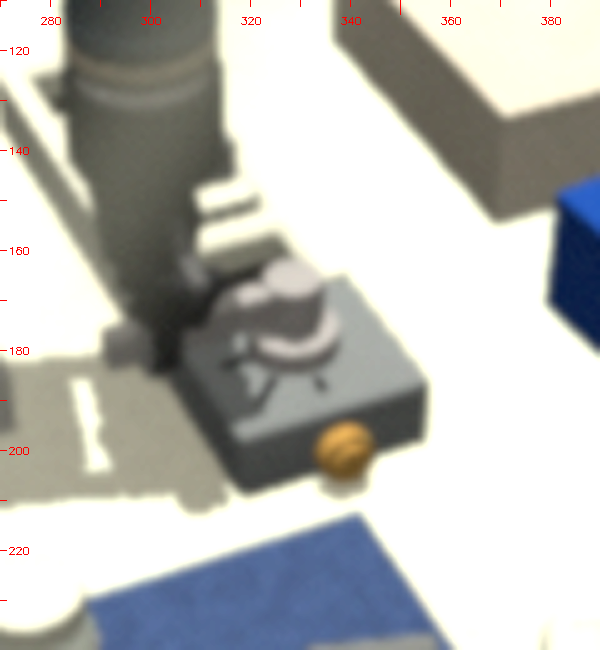

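Emit:
step_arm:
  commands:
    - [0, 0, -0.003, 0.0]
    - [0, 0, -0.004, 0.0]
    - [0, 0, -0.004, 0.0]
    - [0, 0, -0.004, 0.0]

```text
t: 5.42
tcp_pos: [0.5441, 0.0056, 0.0619]
tool_rot: [0.495, 0.503, -0.499, 0.503]
force: [-3.4, -11.7, 0.3]
finger_gap: 0.148
```

Emit:
step_arm:
  commands:
    - [0, 0, 0, 0]
    - [0, 0, 0, 0]
    - [0, 0, 0, 0]
    - [-0.04, 0, 0, 0]
    - [-0.08, 0, 0, 0]
    - [-0.1, 0, 0, 0]
    - [-0.1, 0, 0, 0]
  jaw: 0.03

```text
t: 6.0
tcp_pos: [0.5482, 0.0058, 0.1666]
tool_rot: [0.497, 0.5, -0.496, 0.506]
force: [0.5, -0.6, 0.3]
finger_gap: 0.354
```

```bash
python3 -c "
from h import *
arc(.02,-1,.02)
go(*unit(0,.01,.13),1.5746)"
```

```text
[0.5482 0.0058 0.1666] [ 0.5 -0.6  0.3] 0.354 head -1.557
r 0.0718 angle open 6.253
[-0.      0.0001 -0.0014] 0.02
shift [ 0.0364  0.073  -0.1423] turn 0.01 alt -3.132 tilt [ 0.007 -0.005 -1.   ] q6 1.37
```

Emit:
step_arm:
  commands:
    - [0, 0.036, -0.071, 0.01]
    - [0.01, 0.073, -0.142, 0.01]
    - [0.03, 0.073, -0.142, 0.01]
    - [0.036, 0.073, -0.142, 0.01]
    - [0.036, 0.073, -0.142, 0.01]
    - [0.036, 0.073, -0.142, 0.01]
    - [0.036, 0.073, -0.142, 0.01]

```text
t: 6.58
tcp_pos: [0.6184, 0.1487, 0.1292]
tool_rot: [0.498, 0.499, -0.499, 0.504]
force: [-0.6, 0.5, 0.5]
finger_gap: 0.353
```

```bash
python3 -c "
from h import *
go(*unit(0,.01,.057),1.5746)
a=optics.snapshot('side');crop('side',255,90,365,200,5,'s3.png',a,1.2)"
```

```text
shift [ 0.0722  0.0007 -0.0005] turn 0.002 alt -3.14 tilt [ 0.004 -0.006 -1.   ] q6 1.63
```

View pics/s3.png

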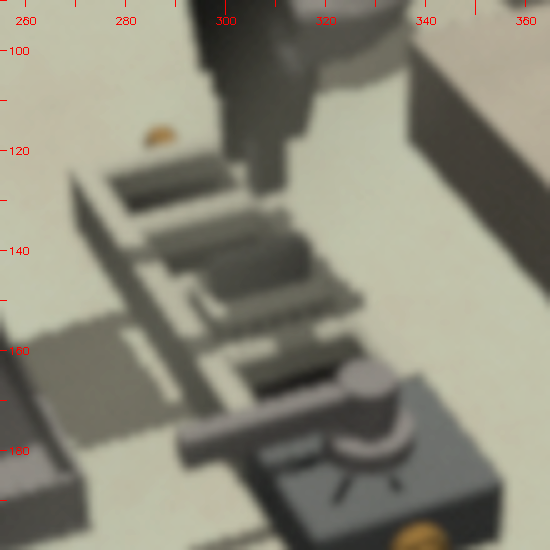

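Emit:
step_arm:
  commands:
    - [0.036, 0.0007, -0.0005, 0]
    - [0.06, 0.0007, -0.0005, 0]
    - [0.072, 0.0007, -0.0005, 0]
    - [0.072, 0.0007, -0.0005, 0]
    - [0.072, 0.0007, -0.0005, 0]
    - [0.072, 0.0007, -0.0005, 0]

```text
t: 7.13
tcp_pos: [0.621, 0.1476, 0.0595]
tool_rot: [0.5, 0.497, -0.498, 0.504]
force: [-0.7, -1.0, 0.1]
finger_gap: 0.355
```

Emit:
step_arm:
  commands:
    - [0, 0, 0, 0]
    - [0, 0, 0, 0]
    - [0, 0, 0, 0]
    - [0, 0, 0, 0]
    - [0, 0, 0, 0]
  jaw: 0.0
  grip_force: 60

```text
t: 7.55
tcp_pos: [0.6225, 0.1485, 0.0614]
tool_rot: [0.501, 0.497, -0.497, 0.505]
force: [0.2, 3.8, 5.6]
finger_gap: 0.128
```

```bash
python3 -c "
from h import *
go(*unit(0,.01,.14),1.5746)
a=cv2.imread('pics/top0.png')[:,:,::-1]
crop('top',190,215,285,275,8,'tray.png',a,1.0)"
```

```text
shift [-0.0786 -0.002  -0.0001] turn -0.0 alt 3.141 tilt [ 0.012 -0.004 -1.   ] q6 1.63
```

View pics/tray.png

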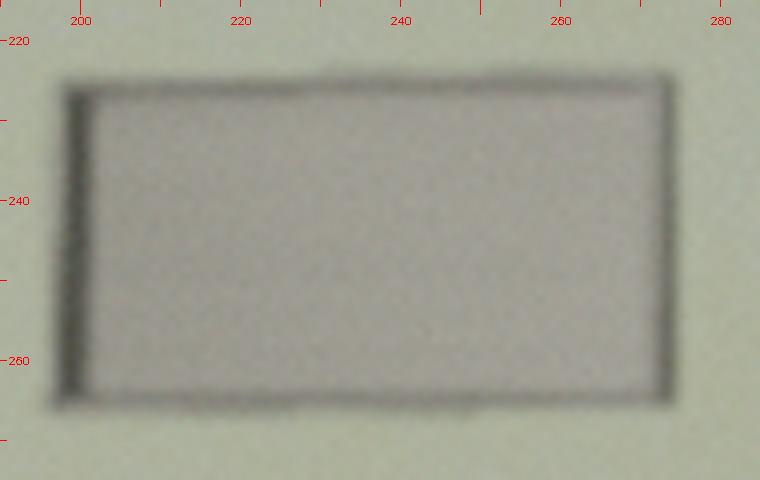

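Emit:
step_arm:
  commands:
    - [-0.03, 0, 0, 0]
    - [-0.06, 0, 0, 0]
    - [-0.085, 0, 0, 0]
    - [-0.085, 0, 0, 0]
    - [-0.085, 0, 0, 0]

```text
t: 7.97
tcp_pos: [0.6223, 0.1487, 0.1483]
tool_rot: [0.502, 0.496, -0.496, 0.506]
force: [-0.1, 0.3, -1.3]
finger_gap: 0.122
```

```bash
python3 -c "
from h import *
P=[px2w('top',u,v,.04) for u,v in((199,225.5),(274,224.5),(273,265),(197,265.5))]
print(np.round(P,3)); c=np.mean(P,0); print(c)
go(c[0],c[1],.146,1.5746)
go(c[0],c[1],.044,1.5746)
overlay('side',optics.snapshot('side'),215,90,345,200,5,'s4.png',0)"
```

```text
[[0.477 0.244 0.04 ]
 [0.477 0.047 0.04 ]
 [0.372 0.05  0.04 ]
 [0.373 0.247 0.04 ]]
[0.42458862 0.14701392 0.04      ]
shift [-0.0009 -0.1977  0.0009] turn -0.0 alt 3.142 tilt [ 0.016 -0.005 -1.   ] q6 1.63
shift [ 0.1011 -0.1994  0.0004] turn -0.0 alt 3.142 tilt [ 0.016 -0.005 -1.   ] q6 1.63
```

View pics/s4.png

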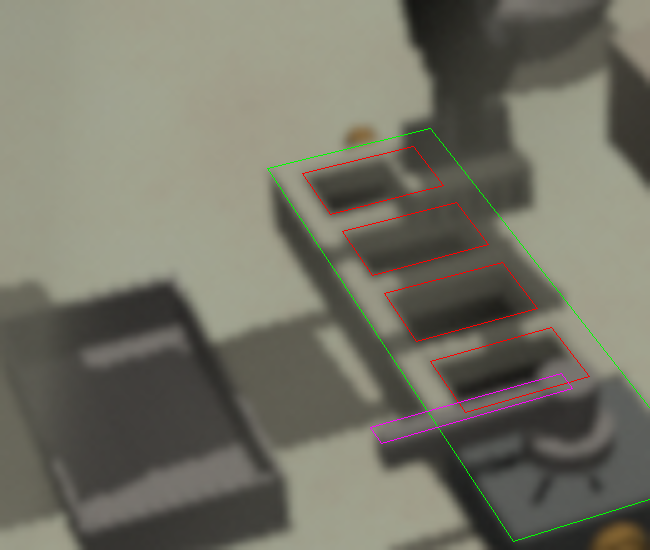

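Emit:
step_arm:
  commands:
    - [0, -0.04, 0, 0]
    - [0, -0.08, 0, 0]
    - [0, -0.12, 0, 0]
    - [0, -0.16, 0, 0]
    - [0.03, -0.196, 0.001, 0]
    - [0.06, -0.198, 0.001, 0]
    - [0.06, -0.198, 0.001, 0]
    - [0.06, -0.198, 0.001, 0]

```text
t: 8.68
tcp_pos: [0.4222, 0.1463, 0.0824]
tool_rot: [0.499, 0.498, -0.499, 0.504]
force: [0.3, 0.3, -0.5]
finger_gap: 0.126
```

```bash
python3 -c "
from h import *
go(.425,.147,.041,1.5746)
"
```

```text
shift [ 0.0414  0.0026 -0.0009] turn 0.0 alt -3.142 tilt [ 0.006 -0.006 -1.   ] q6 1.66
```

Emit:
step_arm:
  commands:
    - [0.025, 0.002, 0, 0]
    - [0.04, 0.002, 0, 0]
    - [0.04, 0.002, 0, 0]
    - [0.04, 0.002, 0, 0]
    - [0.04, 0.002, 0, 0]

```text
t: 9.1
tcp_pos: [0.4263, 0.1462, 0.0436]
tool_rot: [0.5, 0.497, -0.498, 0.505]
force: [0.1, 0.3, -0.7]
finger_gap: 0.127
```

Emit:
step_arm:
  commands:
    - [0, 0, 0, 0]
    - [0, 0, 0, 0]
    - [0, 0, 0, 0]
    - [-0.04, 0, 0, 0]
    - [-0.08, 0, 0, 0]
    - [-0.12, 0, 0, 0]
    - [-0.15, 0, 0, 0]
    - [-0.15, 0, 0, 0]
  jaw: 0.035

```text
t: 9.77
tcp_pos: [0.4285, 0.1475, 0.1994]
tool_rot: [0.504, 0.494, -0.494, 0.508]
force: [0.2, -0.8, -0.3]
finger_gap: 0.411
```

```bash
python3 -c "
from h import *
a=optics.snapshot('top');crop('top',190,150,490,275,2,'s5.png',a,1.1)
b=optics.snapshot('side')
for u,v in [(372,192),(461,192),(388,243),(438,241)]:
    p,f=fitfresh('top',a,u,v,None); print(p,f); 
go(.4254,-.2504,.12,1.332+np.pi/2)
"
```

```text
[ 0.56131018 -0.21190346 -0.26239933] 0.005633023179121468
[ 0.5582615  -0.44856245  0.15552953] 0.005300980513428818
[ 0.4253993  -0.2502416   1.31988325] 0.0061266069106408316
[ 0.43055094 -0.38182815 -1.41380924] 0.0074742030283169465
shift [ 0.0771 -0.0026  0.3971] turn -1.328 alt 1.813 tilt [ 0.014 -0.005 -1.   ] q6 1.66
```

View pics/s5.png

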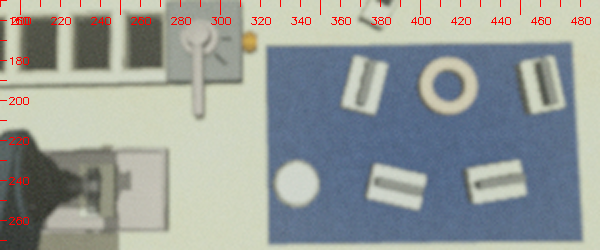

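Emit:
step_arm:
  commands:
    - [0, -0.003, 0.04, -0.12]
    - [0, -0.003, 0.08, -0.24]
    - [0, -0.003, 0.12, -0.36]
    - [0, -0.003, 0.16, -0.48]
    - [0, -0.003, 0.2, -0.6]
    - [0, -0.003, 0.24, -0.72]
    - [0, -0.003, 0.28, -0.84]
    - [0, -0.003, 0.3, -0.96]

```text
t: 10.53
tcp_pos: [0.4223, -0.1284, 0.1949]
tool_rot: [0.256, 0.656, -0.255, 0.663]
force: [0.6, 0.1, -0.2]
finger_gap: 0.408
```

```bash
python3 -c "
from h import *
go(.4254,-.2504,.10,1.325+np.pi/2)
"
```

```text
shift [ 0.0952 -0.0886  0.0835] turn -0.493 alt 2.649 tilt [ 0.01  -0.003 -1.   ] q6 0.18
```

Emit:
step_arm:
  commands:
    - [0.01, -0.03, 0.03, -0.12]
    - [0.03, -0.06, 0.06, -0.24]
    - [0.06, -0.089, 0.083, -0.36]
    - [0.085, -0.089, 0.083, -0.493]
    - [0.095, -0.089, 0.083, -0.493]
    - [0.095, -0.089, 0.083, -0.493]
    - [0.095, -0.089, 0.083, -0.493]

```text
t: 11.12
tcp_pos: [0.4232, -0.2484, 0.0989]
tool_rot: [0.088, 0.7, -0.086, 0.704]
force: [-0.6, 1.4, 0.8]
finger_gap: 0.409
```

```bash
python3 -c "
from h import *
go(.4254,-.2504,.032,1.325+np.pi/2)
"
```

```text
shift [ 0.0669 -0.0016  0.0022] turn -0.002 alt 3.14 tilt [ 0.006  0.001 -1.   ] q6 -0.52
```

Emit:
step_arm:
  commands:
    - [0.035, -0.0016, 0.002, 0]
    - [0.06, -0.0016, 0.002, 0]
    - [0.067, -0.0016, 0.002, 0]
    - [0.067, -0.0016, 0.002, 0]
    - [0.067, -0.0016, 0.002, 0]
    - [0.067, -0.0016, 0.002, 0]

```text
t: 11.62
tcp_pos: [0.4261, -0.2504, 0.0336]
tool_rot: [0.087, 0.699, -0.087, 0.705]
force: [0.2, 0.6, -0.2]
finger_gap: 0.41
```

```bash
python3 -c "
from h import *
go(.4254,-.2504,.032,1.325+np.pi/2)
crop('side',260,240,350,320,6,'s6.png',None,1.2)
"
```

```text
shift [ 0.0016 -0.0002 -0.0007] turn -0.001 alt 3.141 tilt [ 0.008 -0.    -1.   ] q6 -0.52
```

View pics/s6.png

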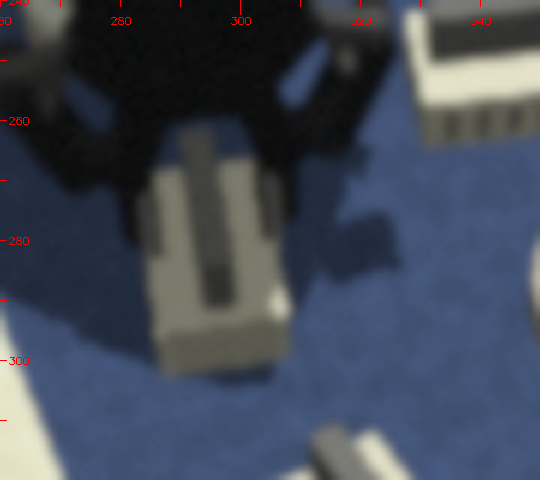

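Emit:
step_arm:
  commands:
    - [0, 0, 0, 0]
    - [0, 0, 0, 0]
    - [0, 0, 0, 0]
    - [0, 0, 0, 0]
    - [0, 0, 0, 0]
  jaw: 0.0

```text
t: 12.08
tcp_pos: [0.427, -0.2512, 0.035]
tool_rot: [0.087, 0.698, -0.088, 0.706]
force: [1.7, 1.0, 8.1]
finger_gap: 0.127
```

Emit:
step_arm:
  commands:
    - [-0.04, 0, 0, 0]
    - [-0.08, 0, 0, 0]
    - [-0.12, 0, 0, 0]
    - [-0.12, 0, 0, 0]
    - [-0.12, 0, 0, 0]

```text
t: 12.5
tcp_pos: [0.4268, -0.252, 0.1574]
tool_rot: [0.085, 0.696, -0.089, 0.707]
force: [0.4, -0.7, -1.5]
finger_gap: 0.128
```

```bash
python3 -c "
from h import *
go(*unit(0,.15,.15),1.5746)
"
```

```text
shift [0.0066 0.5715 0.0537] turn 1.32 alt -1.822 tilt [ 0.015 -0.007 -1.   ] q6 -0.52
```

Emit:
step_arm:
  commands:
    - [0, 0.04, 0.004, 0.11]
    - [0, 0.08, 0.008, 0.22]
    - [0, 0.12, 0.012, 0.33]
    - [0, 0.16, 0.016, 0.44]
    - [0, 0.2, 0.02, 0.55]
    - [0, 0.24, 0.024, 0.66]
    - [0, 0.28, 0.028, 0.77]
    - [0, 0.31, 0.03, 0.86]

```text
t: 13.17
tcp_pos: [0.526, 0.0287, 0.1551]
tool_rot: [0.372, 0.597, -0.371, 0.606]
force: [1.1, -1.0, -0.7]
finger_gap: 0.121
```

```bash
python3 -c "
from h import *
go(*unit(0,.15,.15),1.5746)
"
```

```text
shift [ 0.0045  0.1996 -0.191 ] turn 0.461 alt -2.681 tilt [ 0.011 -0.006 -1.   ] q6 0.95
```

Emit:
step_arm:
  commands:
    - [0, 0.03, -0.028, 0.1]
    - [0, 0.06, -0.056, 0.2]
    - [0, 0.09, -0.084, 0.3]
    - [0, 0.12, -0.112, 0.4]
    - [0, 0.15, -0.142, 0.461]
    - [0, 0.18, -0.17, 0.461]
    - [0.004, 0.1996, -0.191, 0.461]
    - [0.004, 0.1996, -0.191, 0.461]

```text
t: 13.83
tcp_pos: [0.6186, 0.2947, 0.1474]
tool_rot: [0.499, 0.499, -0.496, 0.506]
force: [1.6, 0.2, -1.2]
finger_gap: 0.126
```

Emit:
step_arm:
  commands:
    - [0, 0, 0, 0]
    - [0, 0, 0, 0]

```text
t: 14.0
tcp_pos: [0.6164, 0.2946, 0.1445]
tool_rot: [0.497, 0.5, -0.498, 0.505]
force: [-0.5, -0.5, -1.7]
finger_gap: 0.123
```

```bash
python3 -c "
from h import *
go(*unit(0,.15,.10),1.5746)
overlay('side',optics.snapshot('side'),255,70,365,190,5,'s7.png')
overlay('top',optics.snapshot('top'),150,120,300,220,5,'s7t.png')
"
```

```text
shift [0.0445 0.0023 0.0055] turn 0.006 alt -3.136 tilt [ 0.004 -0.005 -1.   ] q6 1.85
```

View pics/s7.png

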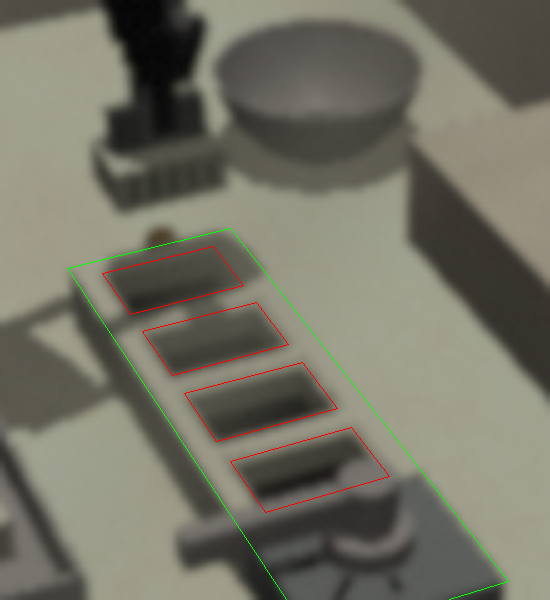

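Emit:
step_arm:
  commands:
    - [0.025, 0.0023, 0.0055, 0.006]
    - [0.05, 0.0023, 0.0055, 0.006]
    - [0.052, 0.0023, 0.0055, 0.006]
    - [0.052, 0.0023, 0.0055, 0.006]
    - [0.052, 0.0023, 0.0055, 0.006]
    - [0.052, 0.0023, 0.0055, 0.006]

```text
t: 14.6
tcp_pos: [0.6213, 0.2874, 0.0958]
tool_rot: [0.501, 0.497, -0.499, 0.504]
force: [-1.2, -0.4, -1.0]
finger_gap: 0.123
```

```bash
python3 -c "
from h import *
go(*unit(0,.15,.06),1.5746)
overlay('side',optics.snapshot('side'),265,100,335,170,8,'s8.png')
overlay('top',optics.snapshot('top'),150,140,250,205,7,'s8t.png')
"
```

```text
shift [ 0.0357 -0.0027 -0.0017] turn -0.003 alt 3.139 tilt [ 0.009 -0.005 -1.   ] q6 1.85
```

View pics/s8.png

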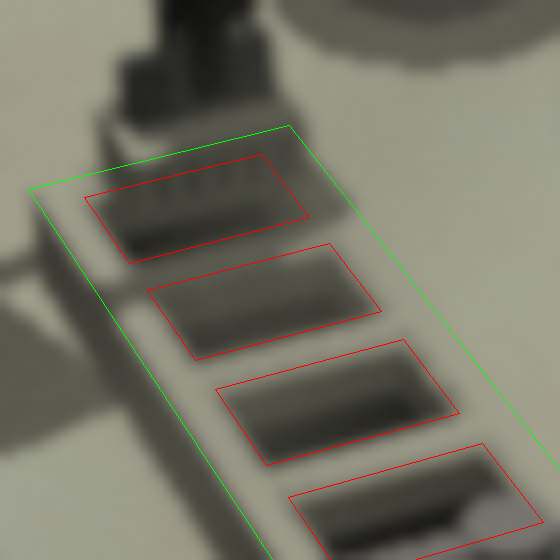

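View pics/s8t.png

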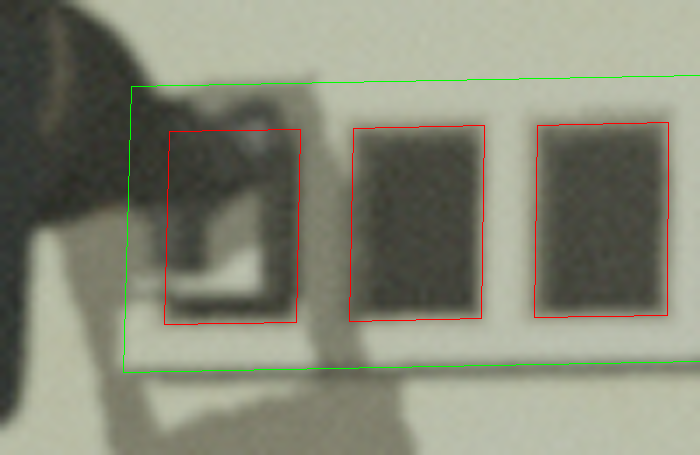

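Emit:
step_arm:
  commands:
    - [0.0, -0.0027, -0.0017, -0.003]
    - [0.008, -0.0027, -0.0017, -0.003]
    - [0.016, -0.0027, -0.0017, -0.003]
    - [0.024, -0.0027, -0.0017, -0.003]
    - [0.03, -0.0027, -0.0017, -0.003]
    - [0.034, -0.0027, -0.0017, -0.003]
    - [0.034, -0.0027, -0.0017, -0.003]

```text
t: 15.28
tcp_pos: [0.6181, 0.2891, 0.0603]
tool_rot: [0.499, 0.498, -0.498, 0.504]
force: [0.8, 1.2, -1.4]
finger_gap: 0.125
```

```bash
python3 -c "
from h import *
go(*unit(0,.15,.05),1.5746)
"
```

```text
shift [0.0103 0.0008 0.0001] turn 0.001 alt -3.141 tilt [ 0.007 -0.005 -1.   ] q6 1.85
```

Emit:
step_arm:
  commands:
    - [0.003, 0, 0, 0]
    - [0.006, 0, 0, 0]
    - [0.009, 0, 0, 0]
    - [0.011, 0, 0, 0]
    - [0.013, 0, 0, 0]
    - [0.013, 0, 0, 0]

```text
t: 15.78
tcp_pos: [0.619, 0.2892, 0.0518]
tool_rot: [0.5, 0.498, -0.498, 0.505]
force: [-5.5, -2.2, 18.2]
finger_gap: 0.122
```

```bash
python3 -c "
from h import *
go(*unit(0,.15,.05),1.5746)
"
```

```text
shift [ 0.0018 -0.0001  0.0003] turn 0.001 alt -3.141 tilt [ 0.009 -0.005 -1.   ] q6 1.85
```

Emit:
step_arm:
  commands:
    - [0.004, 0, 0, 0]
    - [0.007, 0, 0, 0]
    - [0.007, 0, 0, 0]
    - [0.007, 0, 0, 0]

```text
t: 16.12
tcp_pos: [0.6191, 0.2893, 0.0517]
tool_rot: [0.5, 0.498, -0.497, 0.505]
force: [-9.5, -3.5, 30.5]
finger_gap: 0.129
```

Emit:
step_arm:
  commands:
    - [0, 0, 0, 0]
    - [0, 0, 0, 0]
    - [0, 0, 0, 0]
    - [-0.03, 0, 0, 0]
    - [-0.07, 0, 0, 0]
    - [-0.11, 0, 0, 0]
    - [-0.12, 0, 0, 0]
    - [-0.12, 0, 0, 0]
  jaw: 0.035

```text
t: 16.78
tcp_pos: [0.6207, 0.2908, 0.1755]
tool_rot: [0.503, 0.496, -0.495, 0.506]
force: [-0.4, 0.0, 0.1]
finger_gap: 0.413
```

```bash
python3 -c "
from h import *
b=optics.snapshot('side'); a=optics.snapshot('top')
overlay('side',b,255,90,335,170,7,'s9.png'); cv2.imwrite('pics/s9f.png',b[:,:,::-1])
for u,v in [(372,192),(461,192),(438,241)]:
    p,f=fitfresh('top',a,u,v,None); print(p,f)
go(.4305,-.3818,.15,1.5746)
go(.4305,-.3818,.15,-1.418+np.pi/2)
"
```

```text
[ 0.56135294 -0.21184242 -0.26072465] 0.005333927180305032
[ 0.55838488 -0.44856304  0.16104725] 0.005189012065757058
[ 0.43051692 -0.3818151  -1.41238134] 0.007193502241856587
shift [ 0.0225 -0.1904  0.6704] turn 0.001 alt -3.14 tilt [ 0.008 -0.005 -1.   ] q6 1.85
shift [ 0.0225 -0.1904  0.6704] turn 1.423 alt -1.718 tilt [ 0.008 -0.005 -1.   ] q6 1.85
```

View pics/s9.png

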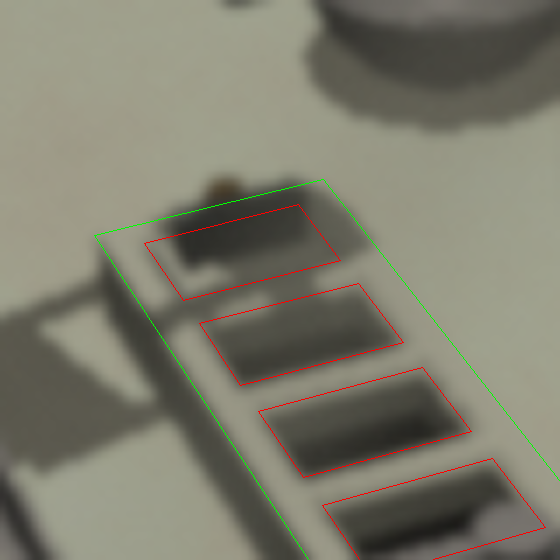

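Emit:
step_arm:
  commands:
    - [0, -0.011, 0.038, -0.1]
    - [0, -0.022, 0.076, -0.2]
    - [0, -0.033, 0.114, -0.3]
    - [0, -0.044, 0.152, -0.4]
    - [0, -0.055, 0.19, -0.5]
    - [0, -0.066, 0.228, -0.6]
    - [0, -0.077, 0.266, -0.7]
    - [0, -0.088, 0.304, -0.8]

```text
t: 17.55
tcp_pos: [0.5281, -0.0159, 0.1685]
tool_rot: [0.261, 0.655, -0.263, 0.658]
force: [-0.0, -0.5, 0.2]
finger_gap: 0.415
```

```bash
python3 -c "
from h import *
go(.4305,-.3818,.13,-1.414+np.pi/2)
"
```

```text
shift [ 0.0398 -0.3323  0.1813] turn -0.917 alt 2.224 tilt [ 0.002 -0.004 -1.   ] q6 0.52
```

Emit:
step_arm:
  commands:
    - [0, -0.036, 0.02, -0.11]
    - [0, -0.072, 0.04, -0.22]
    - [0, -0.108, 0.06, -0.33]
    - [0, -0.144, 0.08, -0.44]
    - [0, -0.18, 0.1, -0.55]
    - [0, -0.216, 0.12, -0.66]
    - [0, -0.252, 0.14, -0.77]
    - [0, -0.288, 0.16, -0.88]

```text
t: 18.22
tcp_pos: [0.4481, -0.3162, 0.1665]
tool_rot: [-0.044, 0.706, 0.045, 0.705]
force: [0.4, -0.8, -0.2]
finger_gap: 0.407
```

```bash
python3 -c "
from h import *
go(.4305,-.3818,.09,-1.414+np.pi/2)
"
```

```text
shift [ 0.0765 -0.0629 -0.0255] turn -0.032 alt 3.11 tilt [-0.002  0.001 -1.   ] q6 -0.94
```

Emit:
step_arm:
  commands:
    - [0.01, -0.035, -0.014, -0.032]
    - [0.03, -0.063, -0.0255, -0.032]
    - [0.06, -0.063, -0.0255, -0.032]
    - [0.0765, -0.063, -0.0255, -0.032]
    - [0.0765, -0.063, -0.0255, -0.032]
    - [0.0765, -0.063, -0.0255, -0.032]

```text
t: 18.72
tcp_pos: [0.4288, -0.38, 0.087]
tool_rot: [-0.053, 0.707, 0.058, 0.703]
force: [0.1, 0.8, 0.1]
finger_gap: 0.41
```

```bash
python3 -c "
from h import *
go(.4305,-.3818,.032,-1.414+np.pi/2)
"
```

```text
shift [ 0.0549 -0.0025  0.0017] turn 0.0 alt -3.142 tilt [-0.007  0.007 -1.   ] q6 -1.08
```

Emit:
step_arm:
  commands:
    - [0.03, -0.0025, 0.0017, 0]
    - [0.05, -0.0025, 0.0017, 0]
    - [0.055, -0.0025, 0.0017, 0]
    - [0.055, -0.0025, 0.0017, 0]
    - [0.055, -0.0025, 0.0017, 0]

```text
t: 19.13
tcp_pos: [0.4311, -0.3819, 0.0328]
tool_rot: [-0.053, 0.707, 0.058, 0.703]
force: [-0.0, -0.7, -0.4]
finger_gap: 0.412
```

```bash
python3 -c "
from h import *
go(.4305,-.3818,.032,-1.414+np.pi/2)
crop('side',280,280,370,360,6,'s10.png',None,1.2)
"
```

```text
shift [ 0.0008  0.0002 -0.0006] turn 0.001 alt -3.141 tilt [-0.006  0.006 -1.   ] q6 -1.07
```

View pics/s10.png

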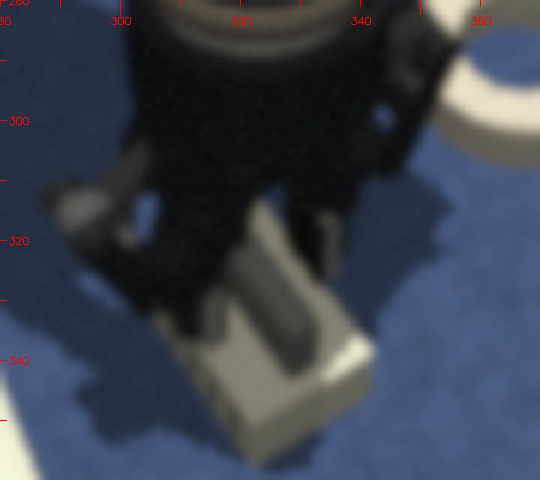

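Emit:
step_arm:
  commands:
    - [0, 0, 0, 0]
    - [0, 0, 0, 0]
    - [0, 0, 0, 0]
    - [0, 0, 0, 0]
    - [0, 0, 0, 0]
  jaw: 0.0

```text
t: 19.6
tcp_pos: [0.432, -0.3832, 0.0349]
tool_rot: [-0.055, 0.706, 0.057, 0.704]
force: [-0.3, 1.4, 7.0]
finger_gap: 0.127
```

Emit:
step_arm:
  commands:
    - [-0.04, 0, 0, 0]
    - [-0.08, 0, 0, 0]
    - [-0.12, 0, 0, 0]
    - [-0.13, 0, 0, 0]
    - [-0.13, 0, 0, 0]

```text
t: 20.02
tcp_pos: [0.434, -0.3854, 0.1687]
tool_rot: [-0.057, 0.704, 0.054, 0.705]
force: [1.0, -0.6, -1.5]
finger_gap: 0.122
```

```bash
python3 -c "
from h import *
go(*unit(0,.08,.15),1.5746)
"
```

```text
shift [0.0165 0.5679 0.2776] turn -1.417 alt 1.724 tilt [ 0.002 -0.004 -1.   ] q6 -1.07
```

Emit:
step_arm:
  commands:
    - [0, 0.036, 0.0176, -0.09]
    - [0, 0.072, 0.035, -0.18]
    - [0, 0.108, 0.053, -0.27]
    - [0, 0.144, 0.07, -0.36]
    - [0, 0.18, 0.088, -0.45]
    - [0, 0.216, 0.106, -0.54]
    - [0, 0.252, 0.123, -0.63]
    - [0, 0.288, 0.14, -0.72]

```text
t: 20.68
tcp_pos: [0.5256, -0.0766, 0.1653]
tool_rot: [-0.302, 0.641, 0.301, 0.638]
force: [-0.2, -0.6, -2.0]
finger_gap: 0.123
```

```bash
python3 -c "
from h import *
go(*unit(0.001,.08,.15),1.5746)
"
```

```text
shift [0.0144 0.1149 0.2882] turn -0.693 alt 2.449 tilt [-0.002 -0.002 -1.   ] q6 -1.23
```

Emit:
step_arm:
  commands:
    - [0, 0.015, 0.038, -0.1]
    - [0, 0.03, 0.076, -0.2]
    - [0, 0.045, 0.114, -0.3]
    - [0, 0.06, 0.152, -0.4]
    - [0, 0.075, 0.19, -0.5]
    - [0, 0.09, 0.228, -0.6]
    - [0, 0.105, 0.264, -0.693]
    - [0.01, 0.115, 0.288, -0.693]

```text
t: 21.35
tcp_pos: [0.6204, 0.2227, 0.1533]
tool_rot: [-0.502, 0.498, 0.502, 0.497]
force: [1.5, -0.1, -1.0]
finger_gap: 0.127
```

Emit:
step_arm:
  commands:
    - [0, 0, 0, 0]
    - [0, 0, 0, 0]

```text
t: 21.52
tcp_pos: [0.618, 0.2242, 0.1496]
tool_rot: [-0.502, 0.5, 0.505, 0.494]
force: [0.2, 0.1, -1.9]
finger_gap: 0.128
```

```bash
python3 -c "
from h import *
go(*unit(0.001,.08,.092),1.5746)
"
```

```text
shift [ 0.0576 -0.0026 -0.0052] turn 0.009 alt -3.133 tilt [-0.008 -0.002 -1.   ] q6 -1.4
```

Emit:
step_arm:
  commands:
    - [0.03, -0.0026, -0.0052, 0.009]
    - [0.05, -0.0026, -0.0052, 0.009]
    - [0.0576, -0.0026, -0.0052, 0.009]
    - [0.0576, -0.0026, -0.0052, 0.009]
    - [0.0576, -0.0026, -0.0052, 0.009]
    - [0.0576, -0.0026, -0.0052, 0.009]

```text
t: 22.02
tcp_pos: [0.6211, 0.2184, 0.0932]
tool_rot: [-0.5, 0.501, 0.502, 0.497]
force: [-0.3, -0.1, -0.2]
finger_gap: 0.124
```

```bash
python3 -c "
from h import *
go(*unit(0.001,.08,.06),1.5746)
overlay('side',optics.snapshot('side'),265,100,335,170,8,'s11.png')
"
```

```text
shift [0.0332 0.0007 0.0006] turn -0.001 alt 3.14 tilt [-0.006 -0.002 -1.   ] q6 -1.4
```

View pics/s11.png

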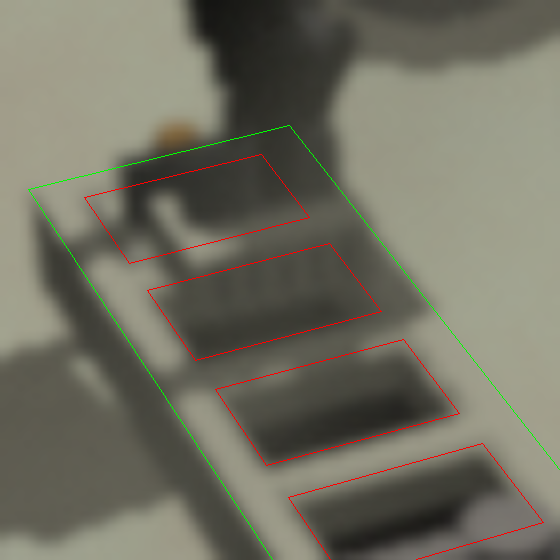

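Emit:
step_arm:
  commands:
    - [0.008, 0.0007, 0.0006, 0]
    - [0.016, 0.0007, 0.0006, 0]
    - [0.024, 0.0007, 0.0006, 0]
    - [0.03, 0.0007, 0.0006, 0]
    - [0.033, 0.0007, 0.0006, 0]
    - [0.033, 0.0007, 0.0006, 0]

```text
t: 22.57
tcp_pos: [0.6201, 0.2192, 0.0597]
tool_rot: [-0.5, 0.501, 0.502, 0.497]
force: [-1.0, -0.9, -0.9]
finger_gap: 0.124
```

Emit:
step_arm:
  commands:
    - [0.003, 0, 0, 0]
    - [0.006, 0, 0, 0]
    - [0.009, 0, 0, 0]
    - [0.012, 0, 0, 0]
    - [0.015, 0, 0, 0]
    - [0.015, 0, 0, 0]

```text
t: 23.07
tcp_pos: [0.6206, 0.2192, 0.0515]
tool_rot: [-0.5, 0.501, 0.501, 0.497]
force: [-9.6, -2.7, 32.4]
finger_gap: 0.127
```

```bash
python3 -c "
from h import *
go(*unit(0.001,.08,.05),1.5746)
"
```

```text
shift [ 0.0015  0.0004 -0.0003] turn -0.001 alt 3.141 tilt [-0.005 -0.002 -1.   ] q6 -1.4
```

Emit:
step_arm:
  commands:
    - [0, 0, 0, 0]
    - [0, 0, 0, 0]
    - [0, 0, 0, 0]
    - [-0.03, 0, 0, 0]
    - [-0.07, 0, 0, 0]
    - [-0.1, 0, 0, 0]
    - [-0.11, 0, 0, 0]
    - [-0.11, 0, 0, 0]
  jaw: 0.035

```text
t: 23.73
tcp_pos: [0.6233, 0.2199, 0.1641]
tool_rot: [0.501, -0.499, -0.5, -0.499]
force: [0.1, -0.6, -0.1]
finger_gap: 0.411
```

```bash
python3 -c "
from h import *
a=optics.snapshot('top')
for u,v in [(372,192),(461,192)]:
    p,f=fitfresh('top',a,u,v,None); print(p,f)
go(.5613,-.2118,.15,-.262+np.pi/2)
"
```

```text
[ 0.56133084 -0.21182324 -0.26239247] 0.005599380189242438
[ 0.55816759 -0.44880603  0.15380109] 0.005154197107974323
shift [ 0.0127  0.0616 -0.4311] turn 0.265 alt -2.876 tilt [-0.003 -0.002 -1.   ] q6 -1.4
```

Emit:
step_arm:
  commands:
    - [0, 0.006, -0.041, 0.025]
    - [0, 0.012, -0.082, 0.05]
    - [0, 0.018, -0.123, 0.08]
    - [0, 0.024, -0.164, 0.11]
    - [0, 0.03, -0.205, 0.14]
    - [0, 0.036, -0.246, 0.17]
    - [0, 0.042, -0.287, 0.2]
    - [0, 0.048, -0.328, 0.23]

```text
t: 24.45
tcp_pos: [0.5722, -0.1097, 0.1594]
tool_rot: [-0.438, 0.556, 0.442, 0.551]
force: [0.7, 0.5, -0.1]
finger_gap: 0.412
```

```bash
python3 -c "
from h import *
go(.5613,-.2118,.09,-.262+np.pi/2)
"
```

```text
shift [ 0.0694 -0.0131 -0.1018] turn 0.034 alt -3.108 tilt [-0.009  0.    -1.   ] q6 -1.72
```

Emit:
step_arm:
  commands:
    - [0, -0.005, -0.04, 0.03]
    - [0.01, -0.01, -0.08, 0.034]
    - [0.035, -0.013, -0.102, 0.034]
    - [0.06, -0.013, -0.102, 0.034]
    - [0.069, -0.013, -0.102, 0.034]
    - [0.069, -0.013, -0.102, 0.034]
    - [0.069, -0.013, -0.102, 0.034]

```text
t: 25.03
tcp_pos: [0.56, -0.2105, 0.0886]
tool_rot: [-0.427, 0.564, 0.434, 0.558]
force: [0.3, -0.4, 1.0]
finger_gap: 0.411
```

```bash
python3 -c "
from h import *
go(.5613,-.2118,.032,-.262+np.pi/2)
b=optics.snapshot('side');crop('side',300,210,390,290,6,'s12.png',b,1.2)
"
```

```text
shift [ 0.0566 -0.0024 -0.0008] turn 0.001 alt -3.141 tilt [-0.013  0.003 -1.   ] q6 -1.85
```

View pics/s12.png

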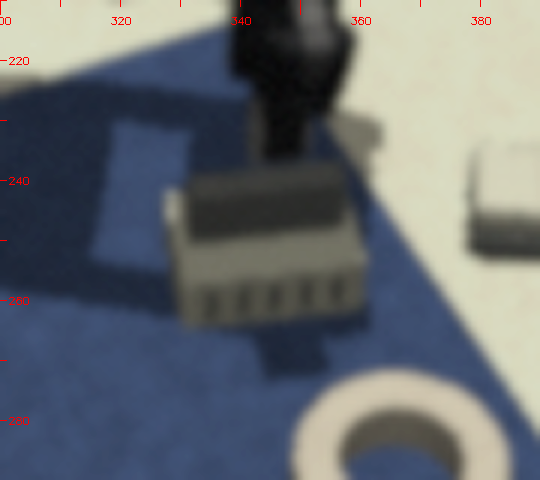

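Emit:
step_arm:
  commands:
    - [0.03, -0.0024, -0.0008, 0]
    - [0.05, -0.0024, -0.0008, 0]
    - [0.0566, -0.0024, -0.0008, 0]
    - [0.0566, -0.0024, -0.0008, 0]
    - [0.0566, -0.0024, -0.0008, 0]
    - [0.0566, -0.0024, -0.0008, 0]

```text
t: 25.58
tcp_pos: [0.5638, -0.2124, 0.035]
tool_rot: [-0.429, 0.563, 0.432, 0.558]
force: [0.6, -0.3, 0.2]
finger_gap: 0.414
```

Emit:
step_arm:
  commands:
    - [0, 0, 0, 0]
    - [0, 0, 0, 0]
    - [0, 0, 0, 0]
    - [0, 0, 0, 0]
    - [0, 0, 0, 0]
  jaw: 0.0

```text
t: 26.0
tcp_pos: [0.5651, -0.213, 0.0368]
tool_rot: [-0.431, 0.562, 0.431, 0.559]
force: [-0.2, 0.0, 6.7]
finger_gap: 0.119
```

Emit:
step_arm:
  commands:
    - [-0.04, 0, 0, 0]
    - [-0.08, 0, 0, 0]
    - [-0.12, 0, 0, 0]
    - [-0.13, 0, 0, 0]
    - [-0.13, 0, 0, 0]

```text
t: 26.42
tcp_pos: [0.568, -0.2142, 0.1712]
tool_rot: [-0.434, 0.561, 0.428, 0.56]
force: [-0.3, 0.1, 0.2]
finger_gap: 0.126
```

```bash
python3 -c "
from h import *
go(*unit(0,.01,.15),1.5746)
"
```

```text
shift [0.0189 0.0438 0.3642] turn -0.264 alt 2.878 tilt [ 0.004 -0.007 -1.   ] q6 -1.85
```

Emit:
step_arm:
  commands:
    - [0, 0.005, 0.041, -0.03]
    - [0, 0.01, 0.082, -0.06]
    - [0, 0.015, 0.123, -0.09]
    - [0, 0.02, 0.164, -0.12]
    - [0, 0.025, 0.205, -0.15]
    - [0, 0.03, 0.246, -0.18]
    - [0, 0.035, 0.287, -0.21]
    - [0, 0.04, 0.328, -0.24]

```text
t: 27.08
tcp_pos: [0.6119, 0.115, 0.1665]
tool_rot: [-0.497, 0.507, 0.494, 0.503]
force: [0.3, -1.3, -0.7]
finger_gap: 0.123
```

```bash
python3 -c "
from h import *
go(*unit(0.004,.01,.15),1.5746)
"
```

```text
shift [ 0.0163 -0.0109  0.0342] turn -0.023 alt 3.119 tilt [-0.001 -0.007 -1.   ] q6 -1.54
```

Emit:
step_arm:
  commands:
    - [0.016, -0.011, 0.034, -0.023]
    - [0.016, -0.011, 0.034, -0.023]
    - [0.016, -0.011, 0.034, -0.023]
    - [0.016, -0.011, 0.034, -0.023]

```text
t: 27.42
tcp_pos: [0.6219, 0.1483, 0.1481]
tool_rot: [-0.502, 0.502, 0.501, 0.495]
force: [0.7, 0.4, -1.3]
finger_gap: 0.122
```

```bash
python3 -c "
from h import *
go(*unit(0.004,.01,.094),1.5746)
"
```

```text
shift [ 0.0541 -0.0018  0.001 ] turn 0.001 alt -3.141 tilt [-0.006 -0.008 -1.   ] q6 -1.51
```

Emit:
step_arm:
  commands:
    - [0.03, -0.0018, 0.001, 0]
    - [0.05, -0.0018, 0.001, 0]
    - [0.054, -0.0018, 0.001, 0]
    - [0.054, -0.0018, 0.001, 0]
    - [0.054, -0.0018, 0.001, 0]
    - [0.054, -0.0018, 0.001, 0]

```text
t: 27.92
tcp_pos: [0.6247, 0.1481, 0.0957]
tool_rot: [0.502, -0.502, -0.5, -0.497]
force: [1.2, -0.0, -0.8]
finger_gap: 0.122
```

```bash
python3 -c "
from h import *
go(*unit(0.004,.01,.062),1.5746)
overlay('side',optics.snapshot('side'),275,110,345,180,8,'s13.png')
"
```

```text
shift [0.0337 0.0011 0.0011] turn -0.0 alt 3.141 tilt [-0.003 -0.008 -1.   ] q6 -1.51
```

View pics/s13.png

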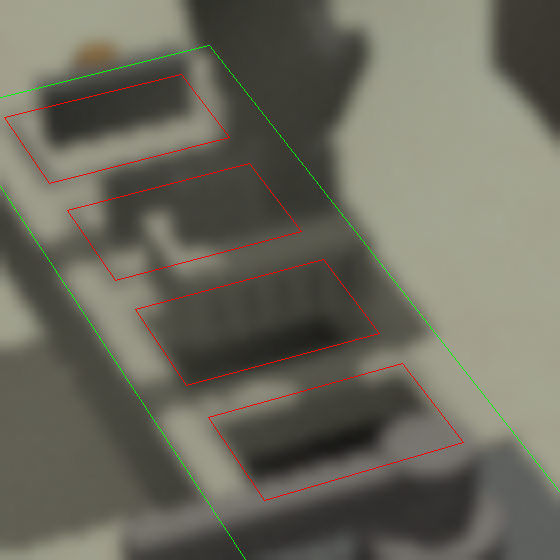

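Bay 3 shows flush. Insert and press.

Emit:
step_arm:
  commands:
    - [0.008, 0.0011, 0.0011, 0]
    - [0.016, 0.0011, 0.0011, 0]
    - [0.024, 0.0011, 0.0011, 0]
    - [0.03, 0.0011, 0.0011, 0]
    - [0.033, 0.0011, 0.0011, 0]
    - [0.033, 0.0011, 0.0011, 0]

```text
t: 28.47
tcp_pos: [0.6231, 0.1492, 0.0618]
tool_rot: [-0.502, 0.502, 0.5, 0.496]
force: [0.9, 0.1, -1.0]
finger_gap: 0.12
```

Emit:
step_arm:
  commands:
    - [0.003, 0, 0, 0]
    - [0.006, 0, 0, 0]
    - [0.009, 0, 0, 0]
    - [0.012, 0, 0, 0]
    - [0.015, 0, 0, 0]
    - [0.015, 0, 0, 0]

```text
t: 28.97
tcp_pos: [0.6238, 0.1492, 0.0535]
tool_rot: [0.503, -0.501, -0.499, -0.496]
force: [-8.6, -1.0, 32.4]
finger_gap: 0.127
```

```bash
python3 -c "
from h import *
go(*unit(0.004,.01,.053),1.5746)
"
```

```text
shift [ 0.0005  0.0004 -0.0003] turn 0.001 alt -3.141 tilt [-0.002 -0.008 -1.   ] q6 -1.5
```

Emit:
step_arm:
  commands:
    - [0, 0, 0, 0]
    - [0, 0, 0, 0]
    - [0, 0, 0, 0]
    - [-0.03, 0, 0, 0]
    - [-0.07, 0, 0, 0]
    - [-0.1, 0, 0, 0]
    - [-0.12, 0, 0, 0]
    - [-0.12, 0, 0, 0]
  jaw: 0.035

```text
t: 29.63
tcp_pos: [0.6272, 0.1505, 0.1778]
tool_rot: [0.505, -0.499, -0.497, -0.499]
force: [0.1, 0.1, 1.0]
finger_gap: 0.408
```

```bash
python3 -c "
from h import *
a=optics.snapshot('top')
print(fitfresh('top',a,461,192,None))
go(.5582,-.4487,.15,.157+np.pi/2)
"
```

```text
Traceback (most recent call last):
  File "h.py", line 47, in fitfresh
    k,lab=cv2.connectedComponents((m>.5).astype(np.uint8)); l=lab[half-4:half+5,half-4:half+5].ravel(); l=np.bincount(l[l>0]).argmax()
                                                                                                          ~~~~~~~~~~~~~~~~~~~~~~~~~~^^
ValueError: attempt to get argmax of an empty sequence
```

It has been knocked; look again.

```bash
python3 -c "
from h import *
a=optics.snapshot('top'); b=optics.snapshot('side')
cv2.imwrite('pics/t14.png',a[:,:,::-1]); cv2.imwrite('pics/s14.png',b[:,:,::-1])
crop('top',160,140,500,280,2,'c14.png',a,1.2)
"
```

```text
(no output)
```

View pics/c14.png

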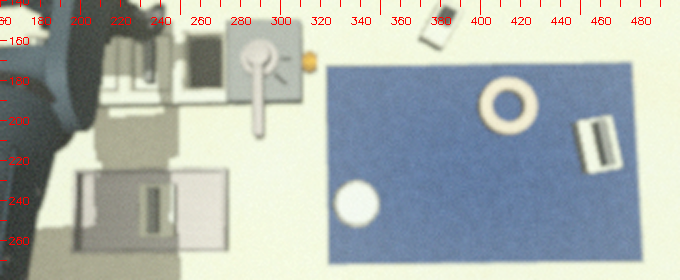

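View pics/s14.png

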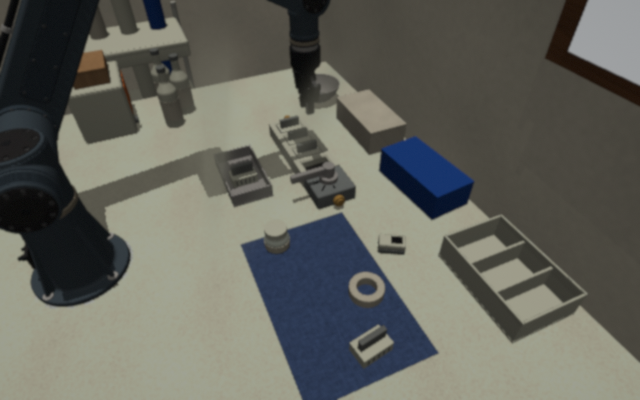

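The last fresh one has slid to about top pixel (459, 212), side pixel (372, 343), still upright; the used one sits in the tray.

```bash
python3 -c "
from h import *
a=cv2.imread('pics/t14.png')[:,:,::-1]; b=cv2.imread('pics/s14.png')[:,:,::-1]
p,f=fitfresh('top',a,459,212,None); print(p,f); print(fitfresh('side',b,371,345,p[2]))
go(p[0],p[1],.15,p[2]+np.pi/2)
"
```

```text
[ 0.50512612 -0.44273316  0.16935997] 0.005814115955126423
(array([ 0.50479146, -0.44118249,  0.17523898]), np.float64(0.005647393351670021))
shift [ 0.0274  0.1205 -0.5921] turn -0.165 alt 2.977 tilt [-0.004 -0.008 -1.   ] q6 -1.5
```

Emit:
step_arm:
  commands:
    - [0, 0.008, -0.037, 0.12]
    - [0, 0.016, -0.074, 0.24]
    - [0, 0.024, -0.111, 0.36]
    - [0, 0.032, -0.148, 0.48]
    - [0, 0.04, -0.185, 0.6]
    - [0, 0.048, -0.222, 0.72]
    - [0, 0.054, -0.25, 0.84]
    - [0, 0.054, -0.25, 0.96]

```text
t: 30.45
tcp_pos: [0.5682, -0.1052, 0.1718]
tool_rot: [-0.212, 0.679, 0.208, 0.671]
force: [-0.3, 0.1, 0.3]
finger_gap: 0.408
```

```bash
python3 -c "
from h import *
go(.505,-.442,.15,.172+np.pi/2)
"
```

```text
shift [ 0.0253 -0.2413 -0.2429] turn -1.139 alt 2.003 tilt [-0.009 -0.009 -1.   ] q6 -0.97
```

Emit:
step_arm:
  commands:
    - [0, -0.026, -0.026, 0.12]
    - [0, -0.052, -0.052, 0.24]
    - [0, -0.078, -0.078, 0.36]
    - [0, -0.104, -0.104, 0.48]
    - [0, -0.13, -0.13, 0.6]
    - [0, -0.156, -0.156, 0.72]
    - [0, -0.182, -0.182, 0.84]
    - [0, -0.208, -0.208, 0.96]

```text
t: 31.12
tcp_pos: [0.5134, -0.3952, 0.1718]
tool_rot: [0.125, 0.699, -0.13, 0.692]
force: [0.7, -0.9, -0.1]
finger_gap: 0.413
```

```bash
python3 -c "
from h import *
go(.505,-.442,.12,.172+np.pi/2)
"
```

```text
shift [ 0.0521 -0.0463  0.0093] turn 1.036 alt -2.105 tilt [-0.012 -0.005 -1.   ] q6 -0.45
```

Emit:
step_arm:
  commands:
    - [0.01, -0.02, 0.005, 0.12]
    - [0.02, -0.04, 0.009, 0.24]
    - [0.03, -0.046, 0.009, 0.36]
    - [0.04, -0.046, 0.009, 0.48]
    - [0.05, -0.046, 0.009, 0.6]
    - [0.052, -0.046, 0.009, 0.72]
    - [0.052, -0.046, 0.009, 0.84]
    - [0.052, -0.046, 0.009, 0.96]

```text
t: 31.78
tcp_pos: [0.5034, -0.4402, 0.1163]
tool_rot: [0.432, 0.561, -0.439, 0.552]
force: [-0.7, 0.2, 0.2]
finger_gap: 0.41
```

```bash
python3 -c "
from h import *
go(.505,-.442,.09,.172+np.pi/2)
"
```

```text
shift [0.0263 0.0016 0.0023] turn 0.07 alt -3.072 tilt [-0.016  0.    -1.   ] q6 0.46
```

Emit:
step_arm:
  commands:
    - [0.026, 0.0016, 0.0023, 0.07]
    - [0.026, 0.0016, 0.0023, 0.07]
    - [0.026, 0.0016, 0.0023, 0.07]
    - [0.026, 0.0016, 0.0023, 0.07]

```text
t: 32.12
tcp_pos: [0.5045, -0.4413, 0.0889]
tool_rot: [0.451, 0.547, -0.458, 0.536]
force: [-0.2, -0.8, 0.8]
finger_gap: 0.408
```

```bash
python3 -c "
from h import *
a=optics.snapshot('side'); print(fitfresh('side',a,371,345,.17)); crop('side',320,290,420,390,6,'s15.png',a,1.2)
go(.505,-.442,.032,.172+np.pi/2)
"
```

```text
(array([ 0.50502988, -0.44159055,  0.16922019]), np.float64(0.036862236604416))
shift [0.058  0.001  0.0003] turn 0.001 alt -3.14 tilt [-0.017  0.001 -1.   ] q6 0.53
```

View pics/s15.png

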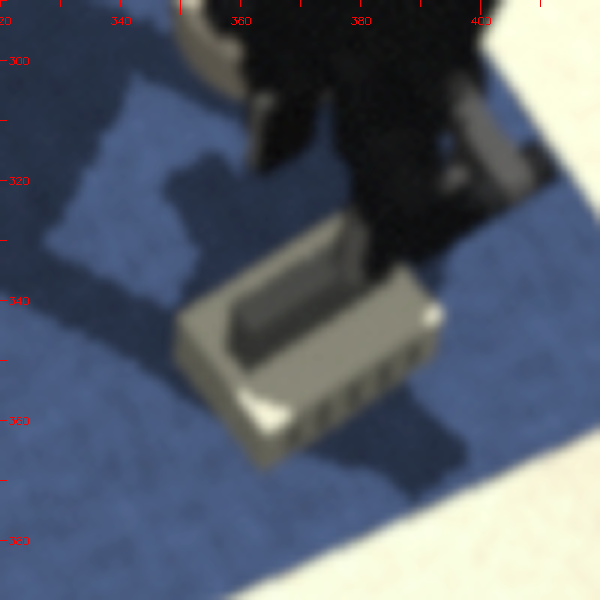

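Emit:
step_arm:
  commands:
    - [0.03, 0.001, 0.0003, 0]
    - [0.05, 0.001, 0.0003, 0]
    - [0.058, 0.001, 0.0003, 0]
    - [0.058, 0.001, 0.0003, 0]
    - [0.058, 0.001, 0.0003, 0]
    - [0.058, 0.001, 0.0003, 0]

```text
t: 32.67
tcp_pos: [0.5059, -0.4429, 0.0336]
tool_rot: [0.451, 0.545, -0.458, 0.538]
force: [-0.1, 0.1, -0.1]
finger_gap: 0.409
```

```bash
python3 -c "
from h import *
go(.505,-.442,.033,.172+np.pi/2)
"
```

```text
shift [ 0.0006 -0.0007 -0.0011] turn 0.002 alt -3.14 tilt [-0.015 -0.001 -1.   ] q6 0.53
```

Emit:
step_arm:
  commands:
    - [0, -0.0007, -0.001, 0]
    - [0, -0.0007, -0.001, 0]
    - [0, -0.0007, -0.001, 0]
    - [0, -0.0007, -0.001, 0]
    - [0, -0.0007, -0.001, 0]
  jaw: 0.0

```text
t: 33.08
tcp_pos: [0.5056, -0.4427, 0.0353]
tool_rot: [0.451, 0.544, -0.459, 0.539]
force: [-1.7, 1.1, 5.6]
finger_gap: 0.123
```

Emit:
step_arm:
  commands:
    - [-0.04, 0, 0, 0]
    - [-0.08, 0, 0, 0]
    - [-0.12, 0, 0, 0]
    - [-0.13, 0, 0, 0]
    - [-0.13, 0, 0, 0]

```text
t: 33.5
tcp_pos: [0.5093, -0.4444, 0.17]
tool_rot: [0.45, 0.541, -0.459, 0.542]
force: [0.3, -0.3, -0.9]
finger_gap: 0.123
```

```bash
python3 -c "
from h import *
go(*unit(0,-.06,.16),1.5746)
"
```

```text
shift [ 0.0036  0.1995 -0.4963] turn 0.17 alt -2.971 tilt [-0.007 -0.011 -1.   ] q6 0.53
```

Emit:
step_arm:
  commands:
    - [0, 0.015, -0.038, 0.02]
    - [0, 0.03, -0.076, 0.04]
    - [0, 0.045, -0.114, 0.06]
    - [0, 0.06, -0.152, 0.08]
    - [0, 0.075, -0.19, 0.1]
    - [0, 0.09, -0.228, 0.12]
    - [0, 0.105, -0.266, 0.14]
    - [0, 0.12, -0.3, 0.16]

```text
t: 34.17
tcp_pos: [0.5734, -0.125, 0.1636]
tool_rot: [0.491, 0.505, -0.502, 0.502]
force: [-0.4, 0.8, -1.6]
finger_gap: 0.128
```

```bash
python3 -c "
from h import *
go(*unit(0,-.06,.16),1.5746)
"
```

```text
shift [ 0.0013  0.0491 -0.2033] turn 0.01 alt -3.132 tilt [-0.013 -0.008 -1.   ] q6 1.17
```

Emit:
step_arm:
  commands:
    - [0, 0.01, -0.04, 0.01]
    - [0, 0.02, -0.08, 0.01]
    - [0, 0.03, -0.12, 0.01]
    - [0, 0.04, -0.16, 0.01]
    - [0, 0.049, -0.19, 0.01]
    - [0.001, 0.049, -0.203, 0.01]
    - [0.001, 0.049, -0.203, 0.01]
    - [0.001, 0.049, -0.203, 0.01]

```text
t: 34.83
tcp_pos: [0.6179, 0.079, 0.1582]
tool_rot: [-0.492, -0.503, 0.505, -0.499]
force: [-0.6, -0.3, -0.8]
finger_gap: 0.124
```

```bash
python3 -c "
from h import *
go(*unit(0.0005,-.06,.092),1.5746)
"
```

```text
shift [ 0.0662  0.0035 -0.0005] turn 0.001 alt -3.14 tilt [-0.017 -0.009 -1.   ] q6 1.52
```

Emit:
step_arm:
  commands:
    - [0.03, 0.0035, -0.0005, 0]
    - [0.055, 0.0035, -0.0005, 0]
    - [0.066, 0.0035, -0.0005, 0]
    - [0.066, 0.0035, -0.0005, 0]
    - [0.066, 0.0035, -0.0005, 0]
    - [0.066, 0.0035, -0.0005, 0]

```text
t: 35.33
tcp_pos: [0.6212, 0.0779, 0.0932]
tool_rot: [-0.493, -0.503, 0.505, -0.499]
force: [0.0, -0.5, -1.6]
finger_gap: 0.12
```

```bash
python3 -c "
from h import *
go(*unit(0.0005,-.06,.06),1.5746)
overlay('side',optics.snapshot('side'),285,120,355,190,8,'s16.png')
"
```

```text
shift [ 0.0332 -0.0005 -0.0013] turn 0.0 alt -3.141 tilt [-0.015 -0.009 -1.   ] q6 1.53
```

View pics/s16.png

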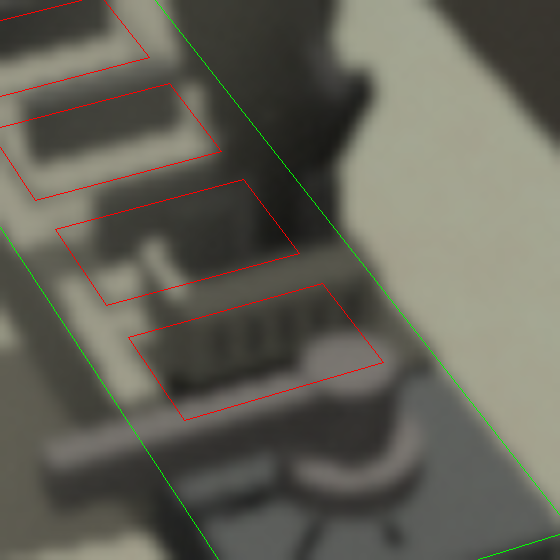

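Emit:
step_arm:
  commands:
    - [0.008, -0.0005, -0.0013, 0]
    - [0.016, -0.0005, -0.0013, 0]
    - [0.024, -0.0005, -0.0013, 0]
    - [0.03, -0.0005, -0.0013, 0]
    - [0.033, -0.0005, -0.0013, 0]
    - [0.033, -0.0005, -0.0013, 0]

```text
t: 35.88
tcp_pos: [0.6199, 0.0793, 0.0598]
tool_rot: [-0.493, -0.503, 0.505, -0.499]
force: [-0.0, -0.1, -1.2]
finger_gap: 0.125
```

Emit:
step_arm:
  commands:
    - [0.003, 0, 0, 0]
    - [0.006, 0, 0, 0]
    - [0.009, 0, 0, 0]
    - [0.012, 0, 0, 0]
    - [0.015, 0, 0, 0]
    - [0.015, 0, 0, 0]

```text
t: 36.38
tcp_pos: [0.6207, 0.0793, 0.0519]
tool_rot: [-0.493, -0.502, 0.504, -0.5]
force: [-9.6, 0.4, 37.7]
finger_gap: 0.126
```

```bash
python3 -c "
from h import *
go(*unit(0.0005,-.06,.051),1.5746)
"
```

```text
shift [ 0.0009 -0.0005  0.0003] turn 0.001 alt -3.14 tilt [-0.013 -0.009 -1.   ] q6 1.53
```

Home. Release, back off clear of the view, and check all bays.

Emit:
step_arm:
  commands:
    - [0, 0, 0, 0]
    - [0, 0, 0, 0]
    - [0, 0, 0, 0]
    - [-0.03, 0, 0, 0]
    - [-0.07, 0, 0, 0]
    - [-0.1, 0, 0, 0]
    - [-0.12, 0, 0, 0]
    - [-0.12, 0, 0, 0]
  jaw: 0.035

```text
t: 37.05
tcp_pos: [0.6256, 0.0804, 0.176]
tool_rot: [0.495, 0.5, -0.502, 0.503]
force: [0.1, 0.2, 0.3]
finger_gap: 0.41
```

```bash
python3 -c "
from h import *
go(.50,-.15,.18,1.5746-np.pi/4*0)
g=unit(-.075,-.135,.15); go(*g,1.5746)
"
```

```text
shift [-0.0013 -0.1268  0.2297] turn 0.001 alt -3.14 tilt [-0.004 -0.01  -1.   ] q6 1.53
shift [ 0.0271 -0.0809  0.0761] turn 0.001 alt -3.14 tilt [-0.004 -0.01  -1.   ] q6 1.53
```

Emit:
step_arm:
  commands:
    - [0, -0.02, 0.035, 0]
    - [0, -0.04, 0.07, 0]
    - [0, -0.06, 0.105, 0]
    - [0, -0.08, 0.14, 0]
    - [0, -0.1, 0.175, 0]
    - [0, -0.12, 0.21, 0]
    - [0, -0.127, 0.23, 0]
    - [0, -0.127, 0.23, 0]

```text
t: 37.72
tcp_pos: [0.4978, -0.1539, 0.1772]
tool_rot: [-0.496, -0.499, 0.504, -0.501]
force: [-0.5, -0.0, -1.2]
finger_gap: 0.41
```

```bash
python3 -c "
from h import *
overlay('side',optics.snapshot('side'),255,100,365,210,6,'s17.png',0)
overlay('top',optics.snapshot('top'),160,140,320,270,5,'s17t.png',0)
"
```

```text
(no output)
```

View pics/s17.png

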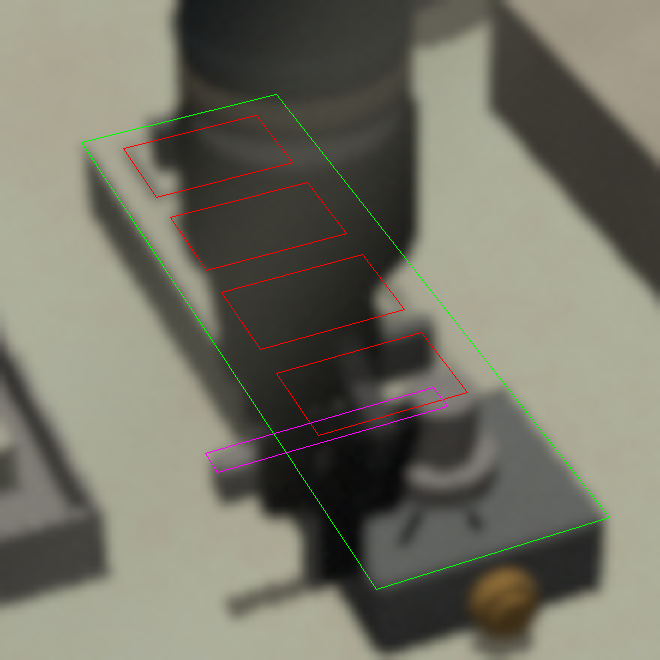

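View pics/s17t.png

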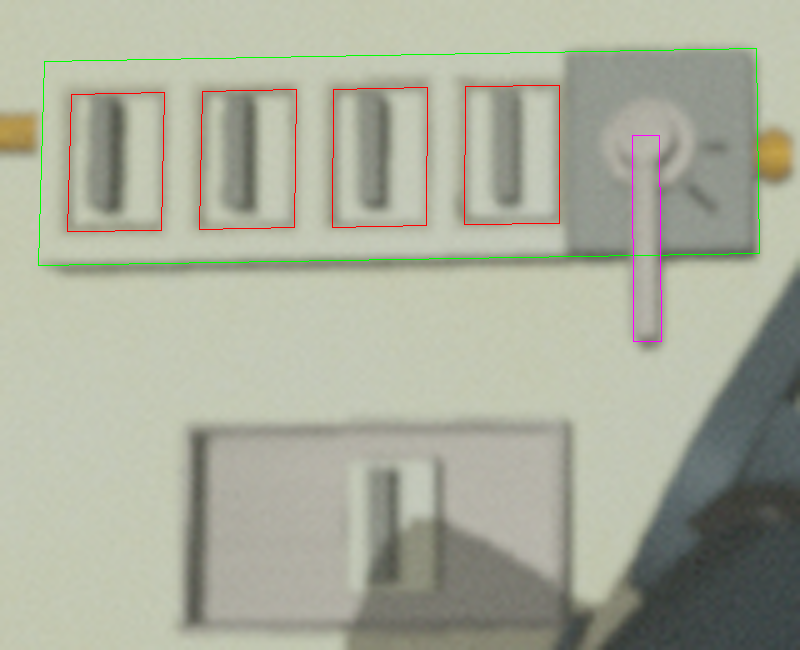

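```bash
python3 -c "
from h import *
g=unit(-.075,-.135,.12); go(*g,1.5746)
"
```

```text
shift [ 0.0559  0.0467 -0.1547] turn -0.001 alt 3.14 tilt [-0.006 -0.008 -1.   ] q6 1.07
```

Emit:
step_arm:
  commands:
    - [0, 0.012, -0.038, 0]
    - [0, 0.024, -0.076, 0]
    - [0, 0.036, -0.114, 0]
    - [0.02, 0.047, -0.15, 0]
    - [0.04, 0.047, -0.155, 0]
    - [0.056, 0.047, -0.155, 0]
    - [0.056, 0.047, -0.155, 0]
    - [0.056, 0.047, -0.155, 0]

```text
t: 38.48
tcp_pos: [0.5445, 0.0057, 0.1185]
tool_rot: [-0.495, -0.502, 0.503, -0.501]
force: [0.6, -0.6, 0.6]
finger_gap: 0.409
```

```bash
python3 -c "
from h import *
g=unit(-.075,-.135,.062); go(*g,1.5746)
"
```

```text
shift [0.0565 0.0011 0.0017] turn 0.001 alt -3.14 tilt [-0.01  -0.007 -1.   ] q6 1.38
```

Emit:
step_arm:
  commands:
    - [0.03, 0.001, 0.0017, 0]
    - [0.05, 0.001, 0.0017, 0]
    - [0.0565, 0.001, 0.0017, 0]
    - [0.0565, 0.001, 0.0017, 0]
    - [0.0565, 0.001, 0.0017, 0]
    - [0.0565, 0.001, 0.0017, 0]

```text
t: 38.98
tcp_pos: [0.5461, 0.0033, 0.0634]
tool_rot: [-0.495, -0.501, 0.502, -0.501]
force: [-0.4, 1.2, -0.6]
finger_gap: 0.413
```

Emit:
step_arm:
  commands:
    - [0, 0, 0, 0]
    - [0, 0, 0, 0]
    - [0, 0, 0, 0]
    - [0, 0, 0, 0]
    - [0, 0, 0, 0]
  jaw: 0.0
  grip_force: 80

```text
t: 39.4
tcp_pos: [0.5472, 0.0039, 0.0651]
tool_rot: [0.496, 0.501, -0.501, 0.502]
force: [0.8, 3.2, 5.6]
finger_gap: 0.149
```

```bash
python3 -c "
from h import *
arc(.8,1)
"
```

```text
[0.5472 0.0039 0.0651] [0.8 3.2 5.6] 0.149 head -1.565
r 0.0729 angle open 6.279
[0.0001 0.0003 0.0073] -0.1
[0.0001 0.0014 0.0145] -0.2
[0.0001 0.0031 0.0215] -0.3
[0.0002 0.0056 0.0284] -0.4
[0.0002 0.0087 0.035 ] -0.5
[0.0003 0.0125 0.0412] -0.6
[0.0003 0.0168 0.047 ] -0.7
[0.0003 0.0218 0.0524] -0.8
```

Emit:
step_arm:
  commands:
    - [0, 0.0003, 0.0073, -0.1]
    - [0, 0.0014, 0.0145, -0.2]
    - [0, 0.0031, 0.0215, -0.3]
    - [0, 0.0056, 0.0284, -0.4]
    - [0, 0.0087, 0.035, -0.5]
    - [0, 0.0125, 0.0412, -0.6]
    - [0, 0.0168, 0.047, -0.7]
    - [0, 0.021, 0.0516, -0.785]

```text
t: 40.07
tcp_pos: [0.5696, -0.0474, 0.0653]
tool_rot: [0.266, 0.654, -0.27, 0.655]
force: [3.7, 2.6, -6.5]
finger_gap: 0.147
```

Emit:
step_arm:
  commands:
    - [0, 0, 0, 0]
    - [0, 0, 0, 0]
    - [0, 0, 0, 0]

```text
t: 40.32
tcp_pos: [0.5697, -0.0474, 0.0653]
tool_rot: [0.266, 0.653, -0.271, 0.655]
force: [1.5, -1.0, -5.3]
finger_gap: 0.142
```

```bash
python3 -c "
from h import *
arc(.1,1,.02)
"
```

```text
[ 0.5697 -0.0474  0.0653] [ 1.5 -1.  -5.3] 0.142 head -0.779
r 0.0719 angle open 0.792
[0.     0.     0.0014] -0.02
[0.     0.0001 0.0029] -0.04
[0.     0.0001 0.0043] -0.06
[0.     0.0003 0.0057] -0.08
[0.     0.0004 0.0072] -0.1
```

Emit:
step_arm:
  commands:
    - [0, 0, 0, 0]
    - [0, 0, 0, 0]
    - [0, 0, 0, 0]
    - [-0.03, 0, 0, 0]
    - [-0.07, 0, 0, 0]
    - [-0.1, 0, 0, 0]
    - [-0.12, 0, 0, 0]
    - [-0.12, 0, 0, 0]
  jaw: 0.04

```text
t: 40.98
tcp_pos: [0.5729, -0.0473, 0.1908]
tool_rot: [0.267, 0.65, -0.27, 0.659]
force: [1.1, -0.0, 0.6]
finger_gap: 0.47
```

```bash
python3 -c "
from h import *
go(.2,.42,.24)
go(.40,.20,.22)
"
```

```text
shift [-0.0574  0.0704 -0.593 ] turn 0 alt 0.0 tilt [ 0.01 -0.01 -1.  ] q6 0.51
shift [-0.0333  0.0544 -0.2964] turn 0 alt 0.0 tilt [ 0.01 -0.01 -1.  ] q6 0.51
```

Emit:
step_arm:
  commands:
    - [-0.02, 0.01, -0.04, 0]
    - [-0.03, 0.01, -0.08, 0]
    - [-0.03, 0.02, -0.12, 0]
    - [-0.03, 0.02, -0.16, 0]
    - [-0.04, 0.03, -0.2, 0]
    - [-0.04, 0.035, -0.24, 0]
    - [-0.04, 0.035, -0.28, 0]
    - [-0.05, 0.04, -0.32, 0]

```text
t: 41.65
tcp_pos: [0.3689, 0.2069, 0.2349]
tool_rot: [0.266, 0.651, -0.272, 0.657]
force: [0.1, 0.7, -0.9]
finger_gap: 0.471
```

Emit:
step_arm:
  commands:
    - [0, 0.005, -0.04, 0]
    - [0, 0.01, -0.08, 0]
    - [0, 0.015, -0.12, 0]
    - [0, 0.02, -0.16, 0]
    - [0, 0.025, -0.2, 0]
    - [0, 0.03, -0.24, 0]
    - [0, 0.03, -0.26, 0]
    - [0, 0.03, -0.26, 0]

```text
t: 42.32
tcp_pos: [0.2021, 0.413, 0.2314]
tool_rot: [0.264, 0.652, -0.27, 0.657]
force: [-0.2, 0.2, 0.2]
finger_gap: 0.469
```

```bash
python3 -c "
from h import *
b=optics.snapshot('side');a=optics.snapshot('top')
overlay('side',b,260,105,360,210,6,'s18.png')
overlay('top',a,160,140,330,270,4,'s18t.png',.785)
cv2.imwrite('pics/f18.png',b[:,:,::-1]); cv2.imwrite('pics/f18t.png',a[:,:,::-1]); 
"
```

```text
(no output)
```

View pics/s18.png

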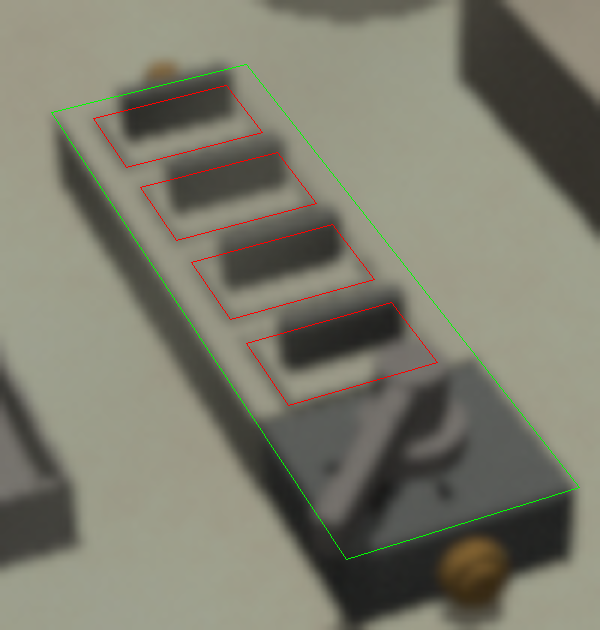

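View pics/s18t.png

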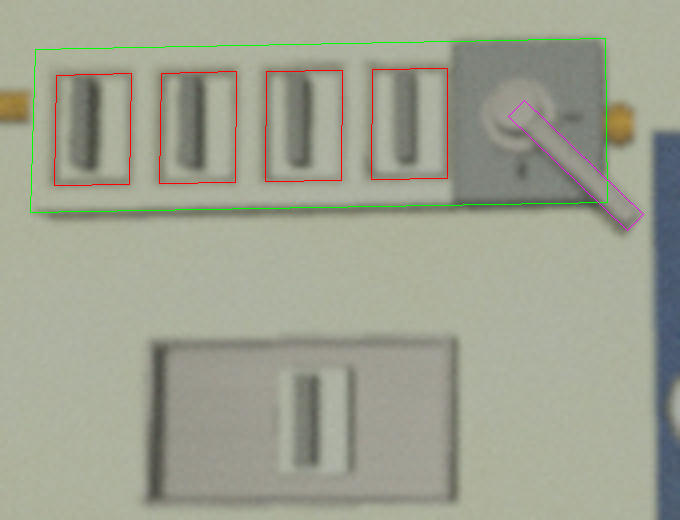

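View pics/f18t.png

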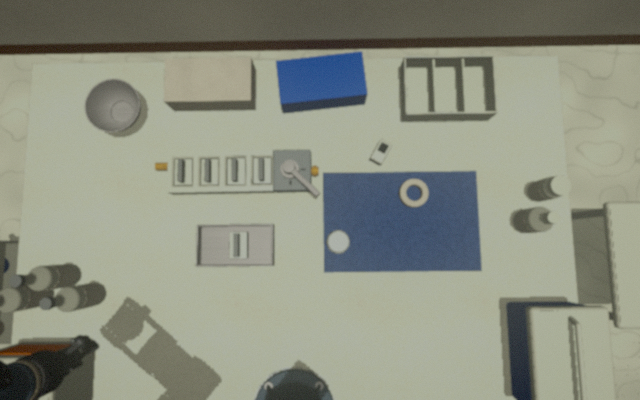

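```bash
python3 -c "
from station import manip,telemetry
print(telemetry.sense()['force']); print(manip.sign_off())"
```

```text
[ 0.40625426 -0.30558317  0.01122334]
the job is handed in; nothing more can be done
None
```

The job is done and handed in at about 42 s of the 210 s allowed. It was done in the order asked:

- **Valve shut:** I turned the lever to its closed stop first.
- **Used cartridge:** there was only one, in bay 1, and it is now in the steel tray.
- **Fresh cartridges:** four were present, so each bay now holds one. One was knocked about 5 cm aside during the run, so I measured it again before picking it up.
- **Valve half open:** once all four were in, I set the lever to 45°.

**Last checks:**
- **Seating:** each cartridge was pressed with 30–38 N until it stopped, within about 1 mm of the expected home height. The last side picture shows all four flush with the deck.
- **Valve angle:** it read about 0.79 rad (target 0.785), and the lever matches a drawn 45° line in the top picture.
- **Bystanders:** the jar, tape roll and finger clip look unmoved in the top picture; I did not measure them.
- **Arm:** it is parked clear, with about 0.5 N on the force sensor, which is its normal noise.

No check failed. The unit's position came from the pictures, so the angle and seating readings carry the cameras' 1–2 mm uncertainty.

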